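# Ready the battery-driven parts washer

## Task

Get the parts washer ready and start it: get all the union nuts into its tin hopper (put a stray one from the bench in the hinged pan with the rest, tip the pan up by its handle so that they slide out, then lower it fully again), and seat every battery cell lying on the bench in a bay of the dark red block, one end pressing the spring plunger back and the other then tipped down in front of the fixed stop until the cell lies flat on the bay's floor. Only when all of that is done, throw the brass toggle fully over to the far side. Leave the two cream porcelain discs alone.

Things in the scene. Friction and masses are not known exactly. Their poses are not given: they have to be found in the camera images.
- cell1: steel-grey battery cell, absent in some runs: square bar body 30 x 30 mm, 98 mm long, cream porcelain bands at its ends, and on each end a round brass terminal 18 mm in diameter, 6 mm long (110 mm overall). Lies on the bench on a flat side. Either end may face the spring and any of the four sides may be up. Origin at its centre (15 mm above what it lies on), x along its length. 0.15 to 0.3 kg.
- cell2: steel-grey battery cell, absent in some runs: square bar body 30 x 30 mm, 98 mm long, cream porcelain bands at its ends, and on each end a round brass terminal 18 mm in diameter, 6 mm long (110 mm overall). Lies on the bench on a flat side. Either end may face the spring and any of the four sides may be up. Origin at its centre (15 mm above what it lies on), x along its length. 0.15 to 0.3 kg.
- cell3: steel-grey battery cell, absent in some runs: square bar body 30 x 30 mm, 98 mm long, cream porcelain bands at its ends, and on each end a round brass terminal 18 mm in diameter, 6 mm long (110 mm overall). Lies on the bench on a flat side. Either end may face the spring and any of the four sides may be up. Origin at its centre (15 mm above what it lies on), x along its length. 0.15 to 0.3 kg.
- block: fixed dark red cast block, 236 mm wide, with three like bays side by side 75 mm apart. Axes: x along the bays from sprung end to fixed stop, y across, z up. A hood covers the sprung ends: measured from a bay's middle it begins at x = -49 mm and goes outwards, underside 38 mm and top 46 mm above the bay's floor, so no cell goes in flat from above: enter tilted about 15 degrees, spring end low.
- bay1 (a point): left-hand (+y) bay: point at the middle of its floor, 12 mm above the bench, axes of the block. A seated cell has its centre 15 mm above this point. All bays: the fixed stop's face is at x = +55 mm, the stop 24 mm high, 50 mm wide, 16 mm thick. Guide posts 18 mm high, 35 mm apart across the bay, stand at x = -50 to -36 and +34 to +48 mm; between them the sides are open for fingers.
- bay2 (a point): middle bay: point at the middle of its floor; the same as bay1, 75 mm from it.
- bay3 (a point): right-hand (-y) bay: point at the middle of its floor; the same as bay1.
- plunger1 (a joint): how far bay1's spring plunger is pushed back, m: 0 free, limit 0.016, about 0.007 with a cell seated. Its face is a brass disc 24 mm in diameter, centre 15 mm above the bay's floor, at x = -48 mm from the bay's middle when free. It takes 3 N to start and 10 N at the limit.
- plunger2 (a joint): the same for bay2.
- plunger3 (a joint): the same for bay3.
- nut1: hexagonal steel union nut, absent in some runs: 50 mm across flats, 26 mm high, with a 28 mm bore, 0.14 kg. Origin at its centre, z along the bore, one pair of flats facing its +-y. Starts flat in the pan.
- nut2: hexagonal steel union nut, absent in some runs: 50 mm across flats, 26 mm high, with a 28 mm bore, 0.14 kg. Origin at its centre, z along the bore, one pair of flats facing its +-y. Starts flat in the pan.
- nut3: hexagonal steel union nut, absent in some runs: 50 mm across flats, 26 mm high, with a 28 mm bore, 0.14 kg. Origin at its centre, z along the bore, one pair of flats facing its +-y. Starts flat in the pan.
- nut4: hexagonal steel union nut, absent in some runs: 50 mm across flats, 26 mm high, with a 28 mm bore, 0.14 kg. Origin at its centre, z along the bore, one pair of flats facing its +-y. Starts flat in the pan.
- nut5: hexagonal steel union nut: 50 mm across flats, 26 mm high, with a 28 mm bore, 0.14 kg. Origin at its centre, z along the bore, one pair of flats facing its +-y. Starts flat on the bench by itself.
- pan (a joint): angle of the aluminium tipping pan, rad: 0 lying flat, growing as its handle end is lifted, limit 1.4. The pan is 190 mm long, 170 mm wide, walls 35 mm high on three sides and open at the hinge, where it pours into the hopper; 0.45 kg. It falls back to flat when let go. At about 1.25 the nuts slide out.
- pan_handle (a point): middle of the pan's handle: a round steel bar 12 mm thick, 110 mm long, held by a stub at each end 45 mm off the pan's end wall, so there is room for a finger on each side. Its y axis runs along the bar. With the pan flat it is 135 mm above the bench, 235 mm from the hinge line on the robot's side of it (-x of the washer) and 20 mm above it; it moves with the pan in an arc about the hinge.
- pan_hinge (a point): middle of the pan's hinge line, 115 mm above the bench, at the hopper's near edge. Axes of the washer: x from the pan into the hopper, y along the hinge line.
- hopper_floor (a point): middle of the floor of the open tin hopper, 30 mm above the bench; inside the hopper is 178 mm (x) by 198 mm (y); same axes as pan_hinge. Walls rise 80 mm above this floor at the hinge, 120 mm at the sides and 160 mm at the far side.
- toggle (a joint): angle of the brass toggle on the low grey test panel, rad: 0 leaning to the robot's side (-x of the panel), 1.0 fully over to the far side (+x); it stays where it is left. Thrown means more than 0.85.
- toggle_tip (a point): tip of the brass toggle, an 80 mm long lever that swings about a pivot near the top of its housing; its tip travels about 77 mm in the panel's +x.
- panel: low grey test panel, fixed, 150 x 75 x 30 mm, origin at the centre of its underside; x is the direction in which the toggle swings. The toggle stands on its middle.
- disc1: cream porcelain orifice disc, 68 mm in diameter, 12 mm thick, lying on the bench; to be left alone.
- disc2: the other cream porcelain orifice disc, the same; to be left alone.
Things that resemble listed ones, but are neither listed nor needed, are in the scene too. Leave any blue or pink look-alike of the cell2 alone.

How it is judged (in metres and radians):
On the way, in this order (a step that is already met when the one before it is completed fails the run):
1. every cell seated in a bay, every nut in the hopper and the pan lowered again (((x of cell1 in the frame of bay1 between -0.005 and 0.005 m and y of cell1 in the frame of bay1 between -0.005 and 0.005 m and z of cell1 in the frame of bay1 between 0.01 and 0.02 m and angle between the x axis of cell1 and the x axis of bay1, either way round below 0.07 rad) or (x of cell1 in the frame of bay2 between -0.005 and 0.005 m and y of cell1 in the frame of bay2 between -0.005 and 0.005 m and z of cell1 in the frame of bay2 between 0.01 and 0.02 m and angle between the x axis of cell1 and the x axis of bay2, either way round below 0.07 rad) or (x of cell1 in the frame of bay3 between -0.005 and 0.005 m and y of cell1 in the frame of bay3 between -0.005 and 0.005 m and z of cell1 in the frame of bay3 between 0.01 and 0.02 m and angle between the x axis of cell1 and the x axis of bay3, either way round below 0.07 rad)) and ((x of cell2 in the frame of bay1 between -0.005 and 0.005 m and y of cell2 in the frame of bay1 between -0.005 and 0.005 m and z of cell2 in the frame of bay1 between 0.01 and 0.02 m and angle between the x axis of cell2 and the x axis of bay1, either way round below 0.07 rad) or (x of cell2 in the frame of bay2 between -0.005 and 0.005 m and y of cell2 in the frame of bay2 between -0.005 and 0.005 m and z of cell2 in the frame of bay2 between 0.01 and 0.02 m and angle between the x axis of cell2 and the x axis of bay2, either way round below 0.07 rad) or (x of cell2 in the frame of bay3 between -0.005 and 0.005 m and y of cell2 in the frame of bay3 between -0.005 and 0.005 m and z of cell2 in the frame of bay3 between 0.01 and 0.02 m and angle between the x axis of cell2 and the x axis of bay3, either way round below 0.07 rad)) and ((x of cell3 in the frame of bay1 between -0.005 and 0.005 m and y of cell3 in the frame of bay1 between -0.005 and 0.005 m and z of cell3 in the frame of bay1 between 0.01 and 0.02 m and angle between the x axis of cell3 and the x axis of bay1, either way round below 0.07 rad) or (x of cell3 in the frame of bay2 between -0.005 and 0.005 m and y of cell3 in the frame of bay2 between -0.005 and 0.005 m and z of cell3 in the frame of bay2 between 0.01 and 0.02 m and angle between the x axis of cell3 and the x axis of bay2, either way round below 0.07 rad) or (x of cell3 in the frame of bay3 between -0.005 and 0.005 m and y of cell3 in the frame of bay3 between -0.005 and 0.005 m and z of cell3 in the frame of bay3 between 0.01 and 0.02 m and angle between the x axis of cell3 and the x axis of bay3, either way round below 0.07 rad)) and x of nut1 in the frame of hopper_floor between -0.095 and 0.095 m and y of nut1 in the frame of hopper_floor between -0.1 and 0.1 m and z of nut1 in the frame of hopper_floor between 0 and 0.08 m and x of nut2 in the frame of hopper_floor between -0.095 and 0.095 m and y of nut2 in the frame of hopper_floor between -0.1 and 0.1 m and z of nut2 in the frame of hopper_floor between 0 and 0.08 m and x of nut3 in the frame of hopper_floor between -0.095 and 0.095 m and y of nut3 in the frame of hopper_floor between -0.1 and 0.1 m and z of nut3 in the frame of hopper_floor between 0 and 0.08 m and x of nut4 in the frame of hopper_floor between -0.095 and 0.095 m and y of nut4 in the frame of hopper_floor between -0.1 and 0.1 m and z of nut4 in the frame of hopper_floor between 0 and 0.08 m and x of nut5 in the frame of hopper_floor between -0.095 and 0.095 m and y of nut5 in the frame of hopper_floor between -0.1 and 0.1 m and z of nut5 in the frame of hopper_floor between 0 and 0.08 m and value of joint pan below 0.1 rad and linear speed of each of cell1, cell2, cell3, nut1, nut2, nut3, nut4, nut5 below 0.03 m/s), for 0.2 s.
2. then the toggle thrown over to the far side (value of joint toggle above 0.85 rad), for 0.2 s.
At the end, for the whole second after the job is handed in: Every present cell lies flat in a bay of its own (centre within 5 mm of its seat along, across and in height, its length within 4 degrees of the bay's), every present nut lies inside the hopper, the pan is lowered (below 0.1 rad), the toggle is over (above 0.85 rad), and all is at rest (all of step 1 and value of joint toggle above 0.85 rad); the robot touches nothing.
It fails at once if a porcelain disc shifted more than 50 mm (distance of any of disc1, disc2 from where it was at the start of the episode above 0.05 m).
Of cell1, cell2, cell3 only 2 to 3 are there at a start; the rules pass over those that are not, and their reading is None.
Of nut1, nut2, nut3, nut4 only 1 to 3 are there at a start; the rules pass over those that are not, and their reading is None.
At some moment in a run one of cell1, cell2, cell3 may be knocked a few centimetres aside while the robot is not near it.
Once in a run the grip may slacken for a moment while it holds something.
It also fails if it takes over 208 s, if anything falls off the work surface, if the arm or the gripper's body presses on something with over 40 N, if the wrist force passes 120 N, or if a joint passes its speed limit or range.

## Robot

A 6-joint arm with a two-finger parallel gripper is mounted at the origin on the work surface. World frame = base frame: x ahead of the robot, y to its left, z up, the work surface at z = 0. Lengths are in m, angles in degrees, forces in N, time in s.
With the tool pointing down it reaches from about 0.35 to 0.875 m from the base axis. Payload 4.2 kg.
Tool frame: the origin (TCP) lies where the fingers leave the gripper's body, on its centre line; the fingertips stand 70 mm ahead of it and the grasp point (between the pads) lies 51 mm ahead of it; z points along the fingers, y is the direction in which the jaws open and shut (so a half turn about z gives the same grasp; the last joint's range is limited). The gripper opens to 87 mm and grips with 3 to 60 N. Pads are 19 mm wide; open, the fingers measure 117 mm over their backs; the gripper's body (75 mm by 190 mm) begins 51 mm behind the grasp point.
Start: joints at [81.452, 22.042, 0.453, 0, -68.411, -14.817], TCP at [0.248, 0.574, 0.292] pointing down, gripper open.
Joint ranges: [-179.83, 179.83], [-69.29, 118.12], [-61.27, 80.66], [-181.25, 117.63], [-171.15, -9.14], [-177.46, 177.46]. Speed limits (degrees/s): [159.86, 159.86, 180, 180, 180, 180].

## Interface

Orientations are given as a 3x3 rotation matrix whose columns are the frame's x, y, z axes.
In Python, from station import sense, capture, camera_model, finish_job gives the robot as it stands.
- The arm moves only by the shell command python3 -m inch 'ROWS'. ROWS is JSON, a list of rows, each an object with "hand": the closure, from 0 (fully open) to 1 (shut); "slide": the shift along the world's x, y, z in cm, a list of three; "yaw": the turn about the world's z in rad. A call has 1 to 10 rows; each row is the pose to reach, as a shift and turn from the pose commanded when the call began; what a row does not reach only later rows make up. A row lasts 1/8 s, in which the tool goes at most 62.5 mm and 10.7 degrees, less where a joint would pass 70% of its speed; a pose out of reach is approached as far as the arm can. A call with a gripper value outside its range is refused whole. The fingers move at their own pace and stop on an object; the grip force is fixed at half the most. Time passes only in rows, so rows that repeat a pose let the fingers close. It gives the time, the measured TCP pose, the force and the opening at its end, in the units of the state.
- sense(): the state, without advancing time (a new reading comes with each control period).
- capture(name): name is "scene" or "side" or "wrist"; returns the picture (420x560x3 uint8, blue, green, red); there is no depth.
- camera_model(name): a dict with "mtx" (3x3 intrinsics, pixels), "xyz" and "orientation" of the camera in the world; the wrist camera has in their place "tool_from_camera" (4x4, takes a point from camera to tool coordinates, whose origin is the TCP and whose axes are the flange's). Camera axes: x right, y up, looking along -z (the intrinsics and any distortion apply to the point x, -y, -z); pixel columns grow to the right and rows downward; lengths in m; the calibration is good to about 2 mm. A picture is of the moment at which its call begins: read the wrist's pose just before it. camera_model takes no time and is no camera call.
- finish_job(): hands the job in, once; it reports no verdict.
The state is a dict: "time_s": time; "joints": joint angles; "joint_velocities": joint speeds; "effort": joint torques, N m; "tcp_pos": TCP position; "ee_rot": TCP orientation; "wrist_force": force on the tool from outside, world axes, zero at the start; "moment": the same for the moment, N m; "gripper_width": opening from 0.0 (shut) to 1.0 (fully open).
Only numpy, scipy, OpenCV 4.12 (cv2) and the standard library are available. Lean on these libraries where they do the work, as an engineer would, in place of code of your own. Each camera call takes 0.05 s, during which the arm holds its last target. There are 200 camera calls.

## Working session

There is one attempt and no reset: what is moved stays moved. The work goes in short steps, Python scripts to look and compute and a shell command to move; the robot and the scene stay as the last step left them, time stands still between calls to the robot, and variables do not carry over. Pictures are saved under pics/ and viewed, about 12 in all and at most 16, crops included, and the job is handed in when it is done.

```bash
ls; mkdir -p pics; cat > h.py <<'E'
import numpy as np, cv2
from station import sense, capture, camera_model
def cam(name, st=None):
    m=camera_model(name)
    if name=='wrist':
        T=np.array(m['tool_from_camera']); R=np.array(st['ee_rot']); p=np.array(st['tcp_pos'])
        return np.array(m['mtx']), R@T[:3,:3], R@T[:3,3]+p, m
    return np.array(m['mtx']), np.array(m['orientation']), np.array(m['xyz']), m
def ray(c,uv):
    K,R,p,m=c
    d=np.linalg.inv(K)@np.array([uv[0],uv[1],1.]); d=np.array([d[0],-d[1],-d[2]])
    return p,R@d
def onz(c,uv,z):
    p,d=ray(c,uv); return (p+d*(z-p[2])/d[2]).round(4)
def proj(c,P):
    K,R,p,m=c
    q=R.T@(np.array(P)-p); q=K@np.array([q[0],-q[1],-q[2]]); return (q[:2]/q[2]).round(1)
def snap(name,fn):
    st=sense(); im=capture(name); cv2.imwrite('pics/'+fn,im); return im,cam(name,st)
E
python3 - <<'E'
from h import *
for n in ['scene','side','wrist']:
    im,c=snap(n,n+'0.png'); print(n,c[0].tolist(),c[2],c[3].keys())
    print(c[1].round(3).tolist())
s=sense();print(s)
a=cv2.imread('pics/scene0.png');b=cv2.imread('pics/side0.png')
E
```

```text
pics
scene [[527.3749653439714, 0.0, 285.77141207110895], [0.0, 527.3749653439714, 210.50038323599253], [0.0, 0.0, 1.0]] [1.23986225 0.47946829 1.24541311] dict_keys(['mtx', 'xyz', 'orientation'])
[[-0.608, -0.623, 0.492], [0.794, -0.474, 0.38], [-0.003, 0.622, 0.783]]
side [[446.0810027456584, 0.0, 280.47071776937355], [0.0, 446.0810027456584, 207.1800229173468], [0.0, 0.0, 1.0]] [ 0.28671136 -1.12645421  0.82255723] dict_keys(['mtx', 'xyz', 'orientation'])
[[0.981, 0.101, -0.164], [-0.192, 0.551, -0.812], [0.008, 0.829, 0.56]]
wrist [[352.7019763730069, 0.0, 274.8885915713918], [0.0, 352.7019763730069, 214.11783791418543], [0.0, 0.0, 1.0]] [0.31774896 0.54217808 0.38363403] dict_keys(['mtx', 'tool_from_camera'])
[[-0.397, 0.881, 0.255], [-0.918, -0.382, -0.109], [0.001, -0.278, 0.961]]
{'time_s': 0.15, 'joints': array([ 8.14516051e+01,  2.20797067e+01,  3.97817943e-01, -2.17969231e-02,
       -6.84119356e+01, -1.48158656e+01]), 'joint_velocities': array([ 0.00259893, -0.18725031,  0.19122165,  0.00225983,  0.01725125,
        0.06164822]), 'effort': array([ 6.05774835e-05, -3.91052556e+01,  1.87587011e+01,  4.22226682e+00,
        1.23971465e-02, -1.37100569e-04]), 'tcp_pos': array([0.2477071 , 0.57344113, 0.29141781]), 'ee_rot': array([[ 9.17946567e-01, -3.96703603e-01, -5.93220776e-04],
       [-3.96704039e-01, -9.17945233e-01, -1.56674407e-03],
       [ 7.69888356e-05,  1.67352042e-03, -9.99998597e-01]]), 'wrist_force': array([0.53187885, 0.15339924, 0.42013711]), 'moment': array([0.01654471, 0.00554703, 0.04972002]), 'gripper_width': 0.9948558380023086}
```

```bash
python3 - <<'E'
import cv2
for n in['scene','side']:
    a=cv2.imread(f'pics/{n}0.png'); cv2.imwrite(f'pics/{n}0b.png',cv2.resize(a,(800,600)))
E
```

```text
(no output)
```

View pics/scene0b.png

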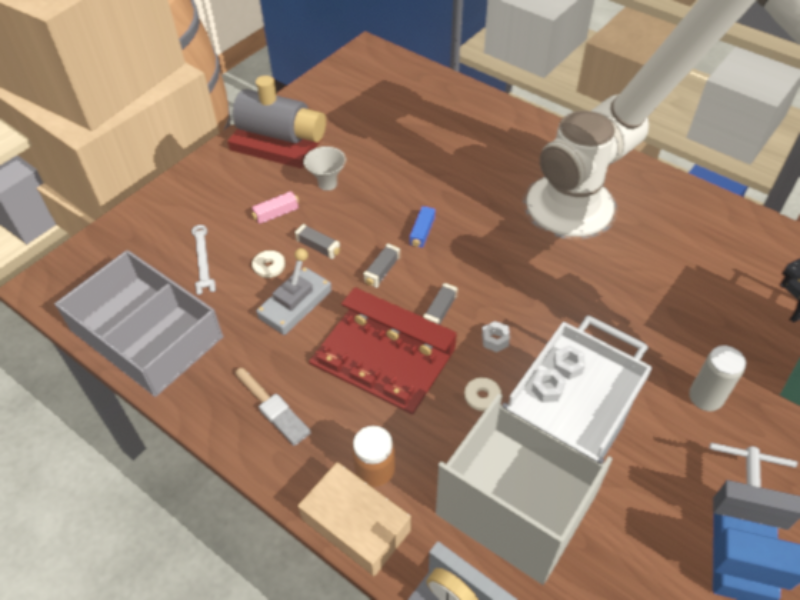

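View pics/side0b.png

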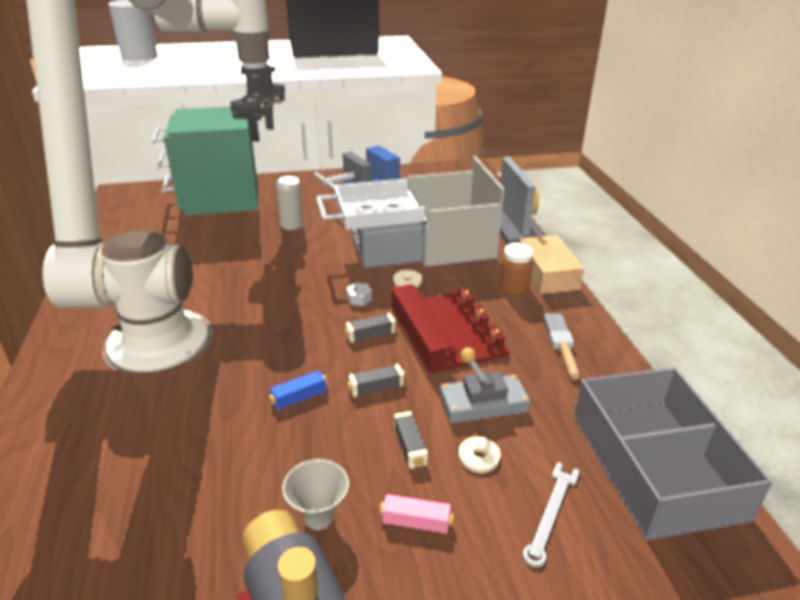

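The scene view (800×600) shows grey cells at (318,240), (382,264) and (440,304). The look-alikes are pink (275,207) and blue (423,226). Nut5 is at (496,335), with two nuts in the pan at (570,360) and (548,383). The discs are at (268,264) and (482,393), the red block at (385,348), the toggle at (298,270), and the hopper at (525,490). Next I'll get coarse positions.

```bash
python3 - <<'E'
from h import *
c=cam('scene'); s=cam('side')
def P(n,u,v,z): print(n,onz(c,(u*.7,v*.7),z))
def S(n,u,v,z): print(' side',n,onz(s,(u*.7,v*.7),z))
P('cellA',318,240,.025);S('A',411,439,.025)
P('cellB',382,264,.025);S('B',377,380,.025)
P('cellC',440,304,.025);S('C',370,327,.025)
P('nut5',496,336,.02);S('n5',359,293,.02)
P('block hoodtopL',347,294,.058);P('hoodtopR',455,347,.058)
P('base far L',312,362,.012);P('base far R',414,408,.012)
P('toggle tip',302,256,.1);P('panel',294,299,.03)
S('panel',484,397,.03)
P('handleL',588,322,.135);P('handleR',645,355,.135)
P('hopR',607,462,.115);P('hopL',500,410,.115)
P('disc1',268,264,.012);P('disc2',482,393,.012)
# per-cell mask orientation
E
```

```text
cellA [ 0.4572 -0.3765  0.025 ]
 side A [ 0.4545 -0.3933  0.025 ]
cellB [ 0.4265 -0.2198  0.025 ]
 side B [ 0.4224 -0.2368  0.025 ]
cellC [ 0.4396 -0.0561  0.025 ]
 side C [ 0.4348 -0.0712  0.025 ]
nut5 [0.4345 0.0788 0.02  ]
 side n5 [0.4309 0.0666 0.02  ]
block hoodtopL [ 0.5546 -0.2068  0.058 ]
hoodtopR [0.5289 0.043  0.058 ]
base far L [ 0.701  -0.1767  0.012 ]
base far R [0.6621 0.0454 0.012 ]
toggle tip [ 0.5584 -0.3202  0.1   ]
panel [ 0.6149 -0.3015  0.03  ]
 side panel [ 0.6036 -0.3229  0.03  ]
handleL [0.381  0.2335 0.135 ]
handleR [0.3844 0.3499 0.135 ]
hopR [0.5996 0.394  0.115 ]
hopL [0.6239 0.2014 0.115 ]
disc1 [ 0.5682 -0.4247  0.012 ]
disc2 [0.5574 0.1285 0.012 ]
```

```bash
python3 -m inch '[{"hand":0,"slide":[4.2,-5,3],"yaw":0.1},{"hand":0,"slide":[8,-10,6],"yaw":0.2},{"hand":0,"slide":[10,-16,8],"yaw":0.3},{"hand":0,"slide":[12,-22,8],"yaw":0.4},{"hand":0,"slide":[14,-28,8],"yaw":0.5},{"hand":0,"slide":[16,-34,8],"yaw":0.5},{"hand":0,"slide":[18,-40,8],"yaw":0.5},{"hand":0,"slide":[20,-46,8],"yaw":0.5},{"hand":0,"slide":[21,-52,8],"yaw":0.5},{"hand":0,"slide":[21,-57,8],"yaw":0.5}]'
python3 -m inch '[{"hand":0,"slide":[3,-5,0],"yaw":0},{"hand":0,"slide":[5,-11,0],"yaw":0},{"hand":0,"slide":[5,-11,0],"yaw":0},{"hand":0,"slide":[5,-11,0],"yaw":0},{"hand":0,"slide":[5,-11,0],"yaw":0}]'
python3 - <<'E'
from h import *
im,c=snap('wrist','w1.png'); cv2.imwrite('pics/w1b.png',cv2.resize(im,(800,600)))
s=sense(); print(s['tcp_pos'],s['ee_rot'].round(3).tolist())
E
```

```text
time_s: 1.4
tcp_pos: [0.4575, 0.0094, 0.372]
ee_rot: [[0.996, 0.092, -0.0], [0.092, -0.996, -0.0], [-0.0, 0.0, -1.0]]
wrist_force: [-0.1, 0.5, 0.3]
gripper_width: 0.997
time_s: 2.02
tcp_pos: [0.5071, -0.0975, 0.3724]
ee_rot: [[0.996, 0.094, 0.0], [0.094, -0.996, 0.0], [0.0, -0.0, -1.0]]
wrist_force: [0.1, 0.3, 0.1]
gripper_width: 1.002
[ 0.50712395 -0.0973739   0.37252199] [[0.996, 0.094, 0.0], [0.094, -0.996, 0.0], [0.0, -0.0, -1.0]]
```

View pics/w1b.png

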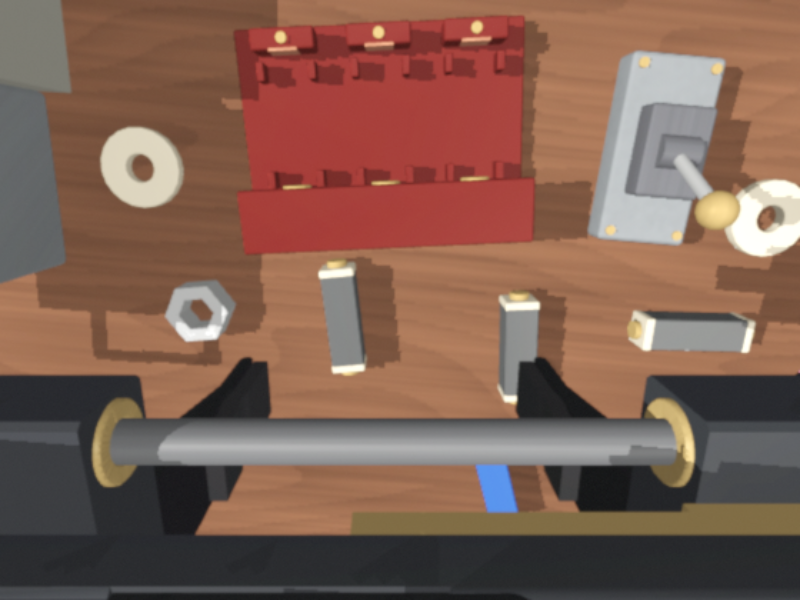

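The wrist view (800×600) shows the block, with its stop brass dots at (280,37), (378,32) and (476,26) and the hood edge from (238,195) to (534,180). The cells are at (342,320), (518,348) and (692,332), nut5 is at (200,311), and the discs are at (142,167) and (768,218). The toggle tip at (717,210) hangs over the panel edge near disc 2.

```bash
cat >> h.py <<'E'
def cells(im,c,z=.03,lo=40,hi=130):
    hsv=cv2.cvtColor(im,cv2.COLOR_BGR2HSV)
    m=((hsv[...,1]<40)&(hsv[...,2]>lo)&(hsv[...,2]<hi)).astype(np.uint8)
    m=cv2.morphologyEx(m,cv2.MORPH_OPEN,np.ones((3,3)))
    out=[]
    for k in cv2.findContours(m,cv2.RETR_EXTERNAL,cv2.CHAIN_APPROX_NONE)[0]:
        if cv2.contourArea(k)<300: continue
        q=np.array([onz(c,p[0],z)[:2] for p in k],np.float32)
        (x,y),(w,h),a=cv2.minAreaRect(q)
        if w<h: a+=90; w,h=h,w
        out.append((round(x,4),round(y,4),round(w,3),round(h,3),round((a+90)%180-90,1)))
    return out
E
python3 - <<'E'
from h import *
im=cv2.imread('pics/w1.png'); st=sense(); c=cam('wrist',st)
def P(n,u,v,z): r=onz(c,(u*.7,v*.7),z); print(n,r); return r
s=[P('stop',*p,.036) for p in [(280,37),(378,32),(476,26)]]
P('hoodL',238,195,.058);P('hoodR',534,180,.058)
yax=(s[0]-s[2])[:2]; print(np.linalg.norm(yax)); yax/=np.linalg.norm(yax); xax=np.array([yax[1],-yax[0]])
print('yaw deg',np.degrees(np.arctan2(xax[1],xax[0])))
for k in s: print('bay',k[:2]-.063*xax)
P('nut5',200,311,.026)
for r in cells(im,c): print(r)
P('toggle tip',717,210,.1)
P('panelcorners',645,52,.03);P('p',722,60,.03);P('p',592,232,.03);P('p',680,240,.03)
im=cv2.imread('pics/scene0.png')
# pan handle / hinge from scene, side
E
```

```text
stop [0.6656 0.0036 0.036 ]
stop [ 0.6761 -0.071   0.036 ]
stop [ 0.6872 -0.1452  0.036 ]
hoodL [0.5454 0.0282 0.058 ]
hoodR [ 0.5787 -0.2028  0.058 ]
0.1503595690337
yaw deg 8.259437979878829
bay [ 0.60325345 -0.00545031]
bay [ 0.61375345 -0.08005031]
bay [ 0.62485345 -0.15425031]
nut5 [0.4356 0.0711 0.026 ]
(0.2927, -0.2954, 0.04, 0.02, 5.1)
(0.2597, 0.0547, 0.04, 0.022, 3.3)
(0.3276, -0.3616, 0.064, 0.023, -89.8)
(0.3521, -0.4385, 0.172, 0.138, -84.6)
(0.2612, -0.1283, 0.862, 0.261, -84.6)
(0.6101, -0.2915, 0.069, 0.008, 0.5)
(0.5614, 0.2045, 0.235, 0.055, -6.8)
toggle tip [ 0.5709 -0.325   0.1   ]
panelcorners [ 0.6829 -0.2804  0.03  ]
p [ 0.683  -0.3421  0.03  ]
p [ 0.5401 -0.2677  0.03  ]
p [ 0.5404 -0.3449  0.03  ]
```

```bash
python3 - <<'E'
from h import *
im=cv2.imread('pics/w1.png'); st=sense(); c=cam('wrist',st)
for n,a,b in [('C',(338,272),(348,367)),('B',(519,303),(510,396)),('A',(642,329),(750,333))]:
    p=onz(c,(a[0]*.7,a[1]*.7),.03);q=onz(c,(b[0]*.7,b[1]*.7),.03)
    d=p-q; print(n,(p+q)/2,np.linalg.norm(d),np.degrees(np.arctan2(d[1],d[0])))
print(im[231,239],im[245,360], cv2.cvtColor(im,cv2.COLOR_BGR2HSV)[231,239],cv2.cvtColor(im,cv2.COLOR_BGR2HSV)[232,480])
E
```

```text
C [ 0.43985 -0.0595   0.03   ] 0.09055103533367247 9.535138155858673
B [ 0.42565 -0.2186   0.03   ] 0.09152404055765893 4.009793357655404
A [ 0.46025 -0.3803   0.03   ] 0.09915266007525973 93.17983011986423
[136 137 135] [143 145 143] [ 75   4 137] [  0   0 155]
```

```bash
python3 -m inch '[{"hand":0,"slide":[-3.3,1.9,-5],"yaw":0.07},{"hand":0,"slide":[-6.7,3.8,-10],"yaw":0.07},{"hand":0,"slide":[-6.7,3.8,-16],"yaw":0.07},{"hand":0,"slide":[-6.7,3.8,-21],"yaw":0.07},{"hand":0,"slide":[-6.7,3.8,-25],"yaw":0.07},{"hand":0,"slide":[-6.7,3.8,-28],"yaw":0.07},{"hand":0,"slide":[-6.7,3.8,-29.8],"yaw":0.07},{"hand":0,"slide":[-6.7,3.8,-29.8],"yaw":0.07},{"hand":1,"slide":[-6.7,3.8,-29.8],"yaw":0.07},{"hand":1,"slide":[-6.7,3.8,-29.8],"yaw":0.07}]'
python3 -m inch '[{"hand":1,"slide":[0,0,0],"yaw":0},{"hand":1,"slide":[0,0,0],"yaw":0},{"hand":1,"slide":[0,0,0],"yaw":0},{"hand":1,"slide":[0,0,0],"yaw":0},{"hand":1,"slide":[0,0,3],"yaw":0},{"hand":1,"slide":[0,0,8],"yaw":0},{"hand":1,"slide":[0,0,8],"yaw":0}]'
python3 - <<'E'
from h import *
im,c=snap('wrist','w2.png'); cv2.imwrite('pics/w2b.png',cv2.resize(im,(800,600)))
E
```

```text
time_s: 3.32
tcp_pos: [0.4411, -0.0602, 0.0753]
ee_rot: [[0.987, 0.162, 0.003], [0.162, -0.987, 0.001], [0.003, -0.0, -1.0]]
wrist_force: [0.3, -0.3, 0.6]
gripper_width: 0.857
time_s: 4.2
tcp_pos: [0.4424, -0.0603, 0.1573]
ee_rot: [[0.987, 0.162, 0.008], [0.162, -0.987, 0.001], [0.008, -0.0, -1.0]]
wrist_force: [-0.4, 0.0, -1.8]
gripper_width: 0.339
```

View pics/w2b.png

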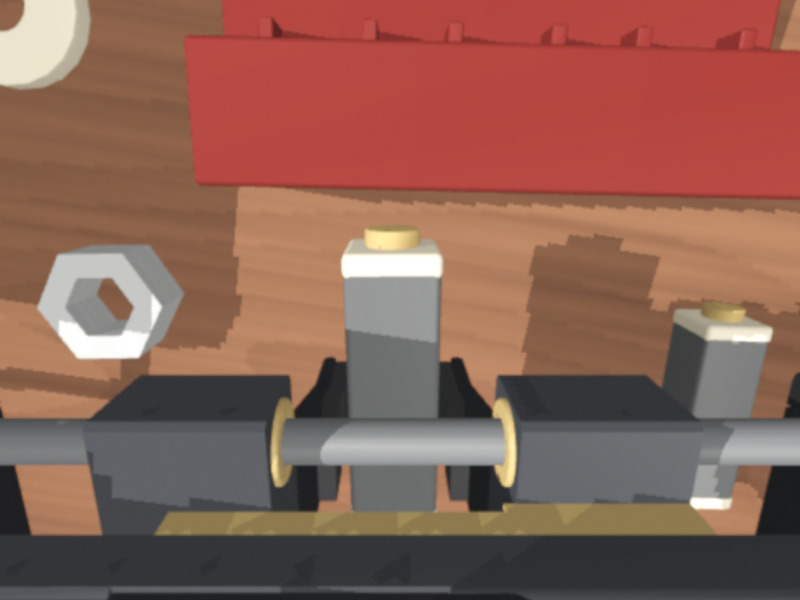

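```bash
python3 - <<'E'
from h import *
st=sense(); c=cam('wrist',st)
tip=onz(c,(392*.7,228*.7),.1+.009); d=tip[:2]-st['tcp_pos'][:2]
print(tip,d@st['ee_rot'][:2,0],d@st['ee_rot'][:2,1])
print('hood front L',onz(c,(187*.7,37*.7),.058),'back L',onz(c,(198*.7,185*.7),.058))
E
```

```text
[ 0.4985 -0.0518  0.109 ] 0.058425434673227396 0.0007529197664201386
hood front L [0.5448 0.0264 0.058 ] back L [0.4962 0.02   0.058 ]
```

```bash
python3 -m inch '[{"hand":1,"slide":[4,1.4,0],"yaw":-0.01},{"hand":1,"slide":[8,2.8,0],"yaw":-0.02},{"hand":1,"slide":[12,4.2,0],"yaw":-0.02},{"hand":1,"slide":[15,5.2,0],"yaw":-0.02},{"hand":1,"slide":[16.8,5.6,0],"yaw":-0.02},{"hand":1,"slide":[16.8,5.6,0],"yaw":-0.02},{"hand":1,"slide":[16.8,5.6,0],"yaw":-0.02}]'
python3 - <<'E'
from h import *
im,c=snap('wrist','w3.png'); cv2.imwrite('pics/w3b.png',cv2.resize(im,(800,600)))
E
```

```text
time_s: 5.12
tcp_pos: [0.6068, -0.005, 0.1525]
ee_rot: [[0.99, 0.141, -0.004], [0.141, -0.99, -0.001], [-0.004, -0.0, -1.0]]
wrist_force: [-0.3, -0.7, -3.3]
gripper_width: 0.338
```

View pics/w3b.png

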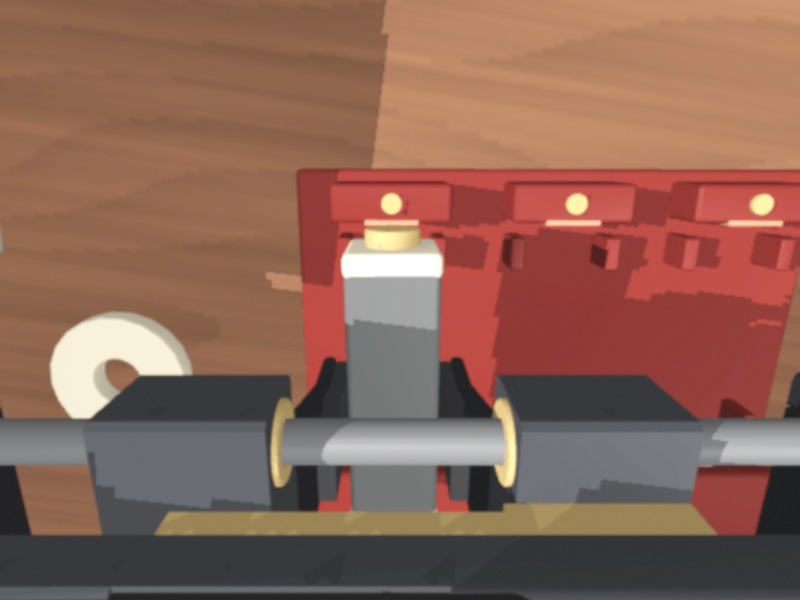

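```bash
python3 - <<'E'
from h import *
st=sense(); c=cam('wrist',st); print(st['tcp_pos'],st['ee_rot'].round(4).tolist())
for z,p in [(.036,(392,204)),(.036,(577,204)),(.036,(763,204)),(.036,(392,222)),(.036,(577,222)),(.1,(392,228)),(.036,(392,182)),(.109-.0045,(392,228))]:
    r=onz(c,(p[0]*.7,p[1]*.7),z); d=r[:2]-st['tcp_pos'][:2]; print(p,r,d@st['ee_rot'][:2,0],d@st['ee_rot'][:2,1])
E
```

```text
[ 0.60688002 -0.00500816  0.15305623] [[0.99, 0.1412, -0.0032], [0.1412, -0.99, -0.0004], [-0.0032, -0.0001, -1.0]]
(392, 204) [0.665  0.0026 0.036 ] 0.0586116685527995 0.0006736842548967226
(577, 204) [ 0.6756 -0.0722  0.036 ] 0.05854488412055854 0.07622099079274952
(763, 204) [ 0.6863 -0.1474  0.036 ] 0.05852062396372397 0.15217840909732724
(392, 222) [0.6577 0.0015 0.036 ] 0.05122952496521098 0.0007320195966247891
(577, 222) [ 0.6685 -0.074   0.036 ] 0.05126190747151515 0.07700055133686262
(392, 228) [0.6637 0.0023 0.1   ] 0.05728234164723346 0.0007871394960390849
(392, 182) [0.6736 0.0038 0.036 ] 0.06729490227048895 0.0006998903341559511
(392, 228) [0.6643 0.0024 0.1045] 0.05789044699298224 0.0007728518197675513
```

```bash
python3 -m inch '[{"hand":1,"slide":[0.25,0.03,-1.5],"yaw":0},{"hand":1,"slide":[0.25,0.03,-3],"yaw":0},{"hand":1,"slide":[0.25,0.03,-4.3],"yaw":0},{"hand":1,"slide":[0.25,0.03,-4.3],"yaw":0}]'
python3 -m inch '[{"hand":1,"slide":[0,0,-0.5],"yaw":0},{"hand":1,"slide":[0,0,-1],"yaw":0},{"hand":1,"slide":[0,0,-1.4],"yaw":0},{"hand":1,"slide":[0,0,-1.6],"yaw":0},{"hand":1,"slide":[0,0,-1.6],"yaw":0},{"hand":1,"slide":[0,0,-1.6],"yaw":0}]'
python3 - <<'E'
from h import *
im,c=snap('wrist','w4.png'); im2,c=snap('side','s4.png'); u=cv2.resize(im2[130:300,200:400],(600,510)); cv2.imwrite('pics/s4b.png',u)
E
```

```text
time_s: 5.68
tcp_pos: [0.6095, -0.0047, 0.1098]
ee_rot: [[0.99, 0.141, -0.004], [0.141, -0.99, -0.001], [-0.004, 0.0, -1.0]]
wrist_force: [-0.5, -0.7, -2.2]
gripper_width: 0.341
time_s: 6.42
tcp_pos: [0.6133, -0.004, 0.1046]
ee_rot: [[0.989, 0.145, 0.008], [0.145, -0.989, -0.001], [0.008, 0.002, -1.0]]
wrist_force: [-14.2, 1.9, 40.4]
gripper_width: 0.339
```

View pics/s4b.png

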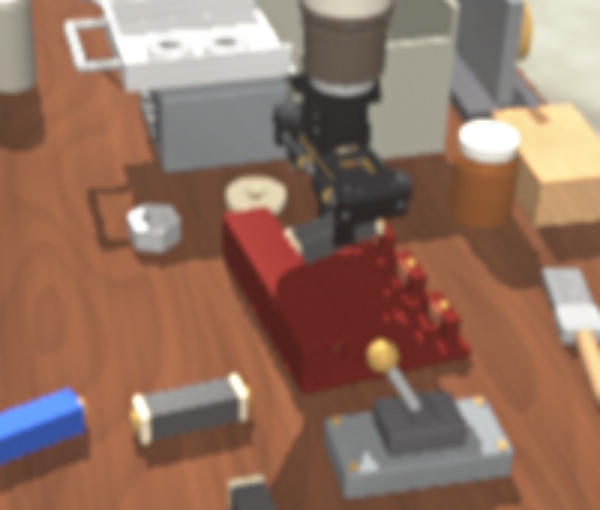

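```bash
python3 - <<'E'
from h import *
s=sense(); print(s['tcp_pos'],s['wrist_force'],s['moment'],s['joints'],s['time_s'])
im=cv2.imread('pics/w4.png'); cv2.imwrite('pics/w4b.png',cv2.resize(im[80:420,150:400],(600,816))[:600])
E
```

```text
[ 0.61328369 -0.00403942  0.10464203] [-14.85123259   2.17407713  40.95685038] [ 0.63614807  4.09207622 -0.02895461] [ 14.79412158  31.44820713 -14.19909505   0.24666128 -43.90847919
  83.3814896 ] 6.525
```

View pics/w4b.png

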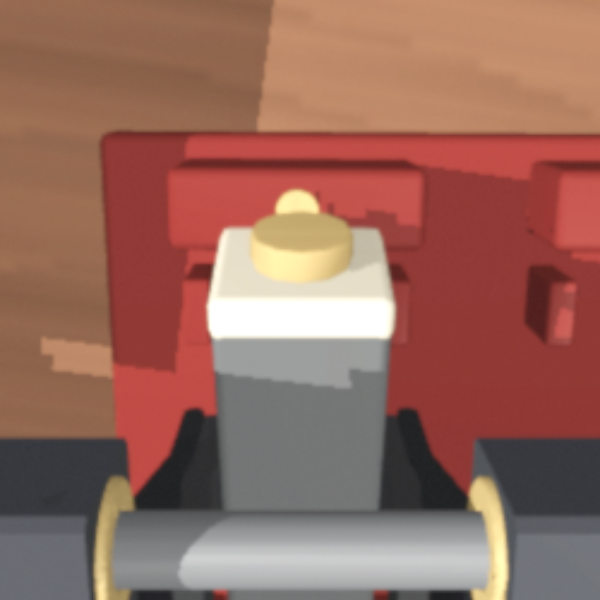

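```bash
python3 - <<'E'
from h import *
st=sense(); c=cam('wrist',st); T=np.array(c[3]['tool_from_camera']); print(T.round(4).tolist())
b=np.array([.6033,-.0055]); a=np.radians(8.2); X=np.array([np.cos(a),np.sin(a)])
for n,p,dep in [('topedge now',(302,298),30/74*.3527),('terminal face',(302,235),18/41.7*.3527),('band back',(302,337),30/(172/2.4)*.3527)]:
    o,d=ray(c,(150+p[0]/2.4,80+p[1]/2.4)); q=o+d*dep; print(n,q.round(4),'bay x',(q[:2]-b)@X,'tool x',(q-st['tcp_pos'])@st['ee_rot'][:,0], 'dz',q[2]-st['tcp_pos'][2])
for p in [(298,170),(298,247),(298,205)]:
    r=onz(c,(150+p[0]/2.4,80+p[1]/2.4),.036); print('stop',r,(r[:2]-b)@X,(r-st['tcp_pos'])@st['ee_rot'][:,0])
im=cv2.imread('pics/w3.png'); cv2.imwrite('pics/w3c.png',cv2.resize(im[80:420,150:400],(600,816))[:600])
E
```

```text
[[-0.0006, 0.9607, 0.2777, 0.0761], [1.0, 0.0006, 0.0003, 0.001], [0.0001, 0.2777, -0.9607, -0.0924], [0.0, 0.0, 0.0, 1.0]]
topedge now [6.537e-01 4.000e-04 5.890e-02] bay x 0.05075623233923826 tool x 0.0402928441835927 dz -0.04579107677145597
terminal face [0.6623 0.0016 0.0468] bay x 0.059418170498202985 tool x 0.048857511829659084 dz -0.05783514558327568
band back [ 0.6461 -0.0007  0.0562] bay x 0.043076148376327374 tool x 0.03259137989156048 dz -0.04847236477605907
stop [0.6726 0.0038 0.036 ] 0.06991794188537107 0.059271848431470014
stop [0.658  0.0017 0.036 ] 0.05516768815333582 0.0445221348501321
stop [0.6661 0.0029 0.036 ] 0.06335603034413552 0.052710269595323773
```

View pics/w3c.png

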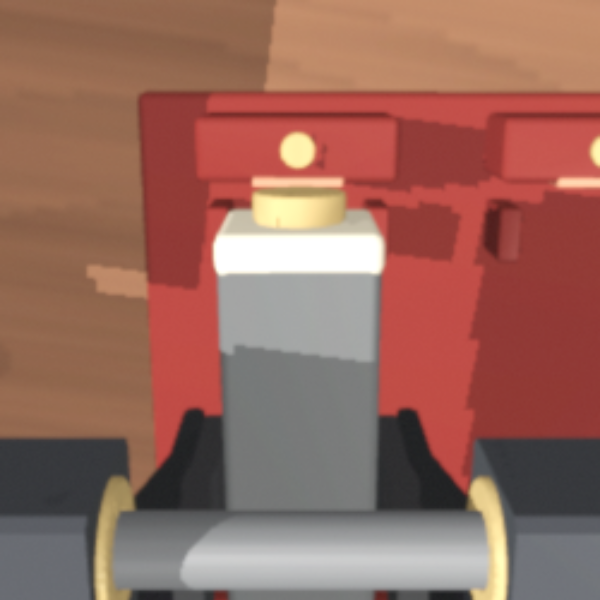

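```bash
python3 -m inch '[{"hand":1,"slide":[0,0,0.8],"yaw":0},{"hand":1,"slide":[-0.3,-0.04,0.8],"yaw":0},{"hand":1,"slide":[-0.6,-0.08,0.8],"yaw":0},{"hand":1,"slide":[-0.9,-0.12,0.8],"yaw":0},{"hand":1,"slide":[-0.9,-0.12,0.8],"yaw":0},{"hand":1,"slide":[-0.9,-0.12,0.8],"yaw":0}]'
python3 - <<'E'
from h import *
print(sense()['moment'])
im,c=snap('wrist','w5.png'); cv2.imwrite('pics/w5b.png',cv2.resize(im[80:420,150:400],(600,816))[:600])
E
```

```text
time_s: 7.28
tcp_pos: [0.6068, -0.0045, 0.105]
ee_rot: [[0.99, 0.144, 0.012], [0.144, -0.99, 0.001], [0.012, 0.001, -1.0]]
wrist_force: [6.7, 1.3, 4.2]
gripper_width: 0.343
[ 0.22040342 -1.79805801  0.02335737]
```

View pics/w5b.png

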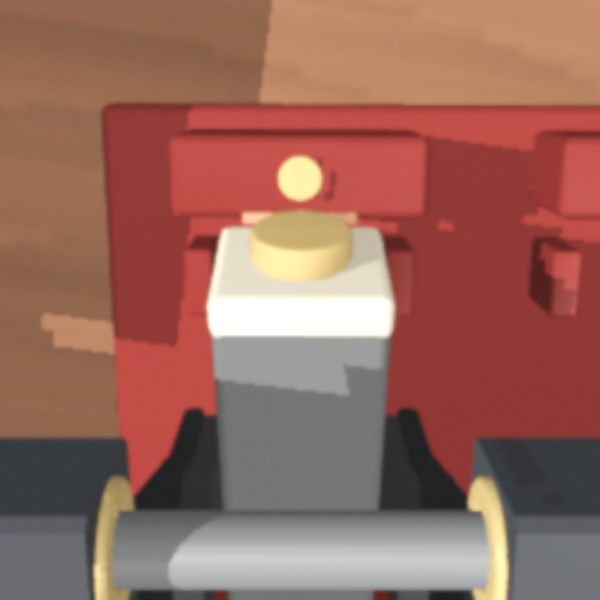

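```bash
python3 -m inch '[{"hand":1,"slide":[-0.3,-0.04,0],"yaw":0},{"hand":1,"slide":[-0.6,-0.08,0],"yaw":0},{"hand":1,"slide":[-0.6,-0.08,-0.2],"yaw":0},{"hand":1,"slide":[-0.6,-0.08,-0.5],"yaw":0},{"hand":1,"slide":[-0.6,-0.08,-0.8],"yaw":0},{"hand":1,"slide":[-0.6,-0.08,-1.2],"yaw":0},{"hand":1,"slide":[-0.6,-0.08,-1.2],"yaw":0},{"hand":1,"slide":[-0.6,-0.08,-1.2],"yaw":0}]'
python3 - <<'E'
from h import *
print(sense()['moment'])
im,c=snap('wrist','w6.png'); cv2.imwrite('pics/w6b.png',cv2.resize(im[80:420,150:400],(600,816))[:600])
E
```

```text
time_s: 8.32
tcp_pos: [0.6037, -0.0047, 0.0991]
ee_rot: [[0.989, 0.147, 0.021], [0.147, -0.989, 0.002], [0.021, 0.002, -1.0]]
wrist_force: [0.7, 2.8, 29.5]
gripper_width: 0.343
[ 0.71160459 -0.30248683 -0.04668884]
```

View pics/w6b.png

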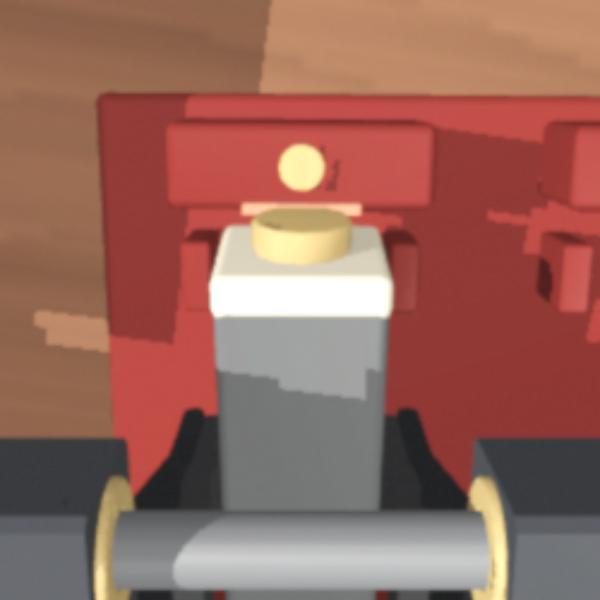

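```bash
python3 -m inch '[{"hand":1,"slide":[0,0,-0.3],"yaw":0},{"hand":1,"slide":[0,0,-0.6],"yaw":0},{"hand":1,"slide":[0,0,-0.9],"yaw":0},{"hand":1,"slide":[0,0,-0.9],"yaw":0},{"hand":1,"slide":[0,0,-0.9],"yaw":0}]'
python3 - <<'E'
from h import *
print(sense()['moment'])
im,c=snap('wrist','w7.png')
g=cv2.imread('pics/w6.png')
cv2.imwrite('pics/w7b.png',cv2.resize(np.hstack([g[80:330,150:400],im[80:330,150:400]]),(800,400)))
E
```

```text
time_s: 9.0
tcp_pos: [0.6047, -0.0046, 0.0926]
ee_rot: [[0.989, 0.147, 0.024], [0.147, -0.989, 0.002], [0.024, 0.002, -1.0]]
wrist_force: [-2.4, 3.2, 40.7]
gripper_width: 0.341
[ 0.84748381  0.54727284 -0.06878748]
```

View pics/w7b.png

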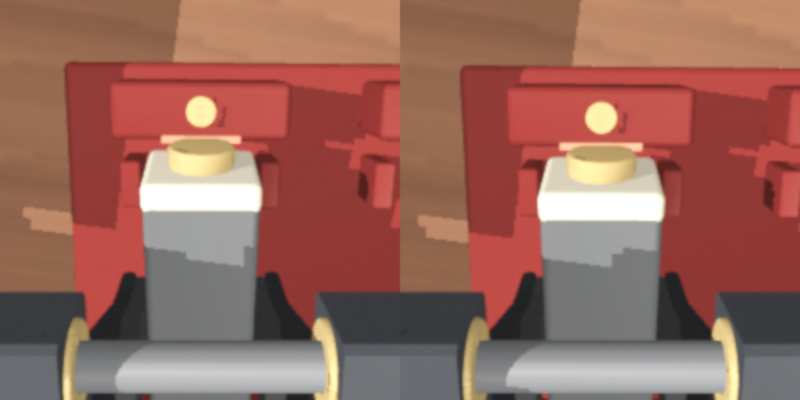

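```bash
python3 -m inch '[{"hand":1,"slide":[0,0,0.6],"yaw":0},{"hand":1,"slide":[0,0,0.9],"yaw":0},{"hand":0.45,"slide":[0,0,0.9],"yaw":0},{"hand":0.45,"slide":[0,0,0.9],"yaw":0},{"hand":0.45,"slide":[0,0,0.9],"yaw":0}]'
python3 -m inch '[{"hand":0.45,"slide":[0,0,3],"yaw":0},{"hand":0.45,"slide":[0,0,6],"yaw":0},{"hand":1,"slide":[2,0.3,6],"yaw":0},{"hand":1,"slide":[3.2,0.45,6],"yaw":0},{"hand":1,"slide":[3.2,0.45,5],"yaw":0},{"hand":1,"slide":[3.2,0.45,4],"yaw":0},{"hand":1,"slide":[3.2,0.45,3.5],"yaw":0},{"hand":1,"slide":[3.2,0.45,3.5],"yaw":0}]'

```

```text
time_s: 9.68
tcp_pos: [0.5951, -0.0065, 0.0903]
ee_rot: [[0.99, 0.142, -0.002], [0.142, -0.99, -0.001], [-0.002, 0.0, -1.0]]
wrist_force: [0.3, 1.5, -1.3]
gripper_width: 0.532
time_s: 10.68
tcp_pos: [0.6272, -0.002, 0.1253]
ee_rot: [[0.99, 0.142, -0.002], [0.142, -0.99, -0.0], [-0.002, 0.0, -1.0]]
wrist_force: [0.2, 0.1, 0.9]
gripper_width: 0.019
```

```bash
python3 -m inch '[{"hand":1,"slide":[0.6,0.08,-0.5],"yaw":0},{"hand":1,"slide":[0.6,0.08,-1],"yaw":0},{"hand":1,"slide":[0.6,0.08,-1],"yaw":0}]'
python3 -m inch '[{"hand":1,"slide":[0,0,-0.4],"yaw":0},{"hand":1,"slide":[0,0,-0.8],"yaw":0},{"hand":1,"slide":[0,0,-0.8],"yaw":0}]'
python3 -m inch '[{"hand":1,"slide":[0,0,-0.4],"yaw":0},{"hand":1,"slide":[0,0,-0.7],"yaw":0},{"hand":1,"slide":[0,0,-0.7],"yaw":0}]'
```

```text
time_s: 11.05
tcp_pos: [0.6348, -0.001, 0.1168]
ee_rot: [[0.99, 0.142, 0.002], [0.142, -0.99, 0.0], [0.002, 0.0, -1.0]]
wrist_force: [-0.2, -0.0, 2.4]
gripper_width: 0.002
time_s: 11.42
tcp_pos: [0.6357, -0.0008, 0.1121]
ee_rot: [[0.99, 0.143, 0.005], [0.143, -0.99, -0.0], [0.005, 0.001, -1.0]]
wrist_force: [-3.4, 1.5, 15.8]
gripper_width: 0.008
time_s: 11.8
tcp_pos: [0.6357, -0.0007, 0.1119]
ee_rot: [[0.989, 0.146, 0.007], [0.146, -0.989, -0.002], [0.007, 0.002, -1.0]]
wrist_force: [-15.7, 1.9, 44.8]
gripper_width: 0.006
```

```bash
python3 -m inch '[{"hand":1,"slide":[0,0,1.4],"yaw":0},{"hand":1,"slide":[-1,-1,6],"yaw":-0.03},{"hand":0,"slide":[-4,-4,12],"yaw":-0.05},{"hand":0,"slide":[-7,-8,18],"yaw":-0.07},{"hand":0,"slide":[-10,-12,24],"yaw":-0.07},{"hand":0,"slide":[-13,-16,26],"yaw":-0.07},{"hand":0,"slide":[-13,-17,26],"yaw":-0.07},{"hand":0,"slide":[-13,-17,26],"yaw":-0.07}]'
cat >> h.py <<'E'
def greys(im,c,z=.03,show=True):
    hsv=cv2.cvtColor(im,cv2.COLOR_BGR2HSV)
    m=((hsv[...,1]<40)&(hsv[...,2]>55)&(hsv[...,2]<185)).astype(np.uint8)
    m=cv2.morphologyEx(m,cv2.MORPH_OPEN,np.ones((5,5)))
    for k in cv2.findContours(m,cv2.RETR_EXTERNAL,cv2.CHAIN_APPROX_NONE)[0]:
        if cv2.contourArea(k)<300: continue
        q=np.array([onz(c,p[0],z)[:2] for p in k],np.float32)
        (x,y),(w,h),a=cv2.minAreaRect(q)
        if w<h: a+=90; w,h=h,w
        if .05<w<.12 and .015<h<.06: print('%.4f %.4f size %.3f %.3f ang %.1f'%(x,y,w,h,(a+90)%180-90), 'px',k.mean(0).round()[0])
E
python3 - <<'E'
from h import *
im,c=snap('wrist','w8.png'); cv2.imwrite('pics/w8b.png',cv2.resize(im,(800,600)))
greys(im,c); print(sense()['tcp_pos'])
E
```

```text
time_s: 12.8
tcp_pos: [0.5033, -0.1725, 0.3628]
ee_rot: [[0.998, 0.069, 0.004], [0.069, -0.998, -0.0], [0.004, 0.0, -1.0]]
wrist_force: [0.2, -0.3, -0.2]
gripper_width: 0.604
0.4591 -0.3830 size 0.084 0.035 ang -86.3 px [437. 224.]
0.4239 -0.2246 size 0.083 0.030 ang 7.7 px [310. 241.]
0.6047 -0.0060 size 0.086 0.038 ang 8.3 px [133.  79.]
[ 0.5035405  -0.17155608  0.36129028]
```

View pics/w8b.png

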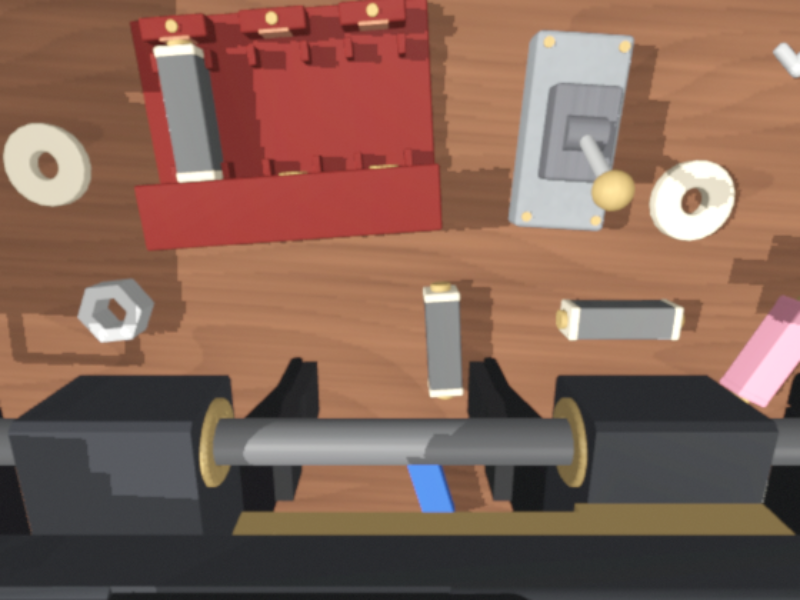

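```bash
python3 -m inch '[{"hand":0,"slide":[-3,-2,-6],"yaw":0.05},{"hand":0,"slide":[-6,-4,-12],"yaw":0.05},{"hand":0,"slide":[-7.9,-4.9,-18],"yaw":0.05},{"hand":0,"slide":[-7.9,-4.9,-23],"yaw":0.05},{"hand":0,"slide":[-7.9,-4.9,-26],"yaw":0.05},{"hand":0,"slide":[-7.9,-4.9,-28],"yaw":0.05},{"hand":0,"slide":[-7.9,-4.9,-28.9],"yaw":0.05},{"hand":0,"slide":[-7.9,-4.9,-28.9],"yaw":0.05},{"hand":1,"slide":[-7.9,-4.9,-28.9],"yaw":0.05},{"hand":1,"slide":[-7.9,-4.9,-28.9],"yaw":0.05}]'
python3 -m inch '[{"hand":1,"slide":[0,0,0],"yaw":0},{"hand":1,"slide":[0,0,0],"yaw":0},{"hand":1,"slide":[0,0,0],"yaw":0},{"hand":1,"slide":[0,0,0],"yaw":0},{"hand":1,"slide":[0,0,3],"yaw":0},{"hand":1,"slide":[0,0,8],"yaw":0},{"hand":1,"slide":[0,0,8],"yaw":0}]'
cat >> h.py <<'E'
def tip(im,c,st,dz=.051):
    hsv=cv2.cvtColor(im,cv2.COLOR_BGR2HSV)
    def first(m): # first row where >60% of columns set
        r=np.where(m[:,262:288].mean(1)>.6)[0]; return r[(r>90)&(r<300)]
    br=first((hsv[...,0]>14)&(hsv[...,0]<32)&(hsv[...,1]>70)&(hsv[...,2]>150))
    wh=first((hsv[...,1]<45)&(hsv[...,2]>195))
    print('brass rows',br[:1],br[-1:],'cream rows',wh[:1],wh[-1:])
    for r in br[:1]:
        q=onz(c,(275,r),st['tcp_pos'][2]-dz); print('tip tool x',(q-st['tcp_pos'])@st['ee_rot'][:,0])
E
python3 - <<'E'
from h import *
st=sense(); im,c=snap('wrist','w9.png'); tip(im,c,st); print(st['tcp_pos'],st['wrist_force'])
print('ref'); tip(cv2.imread('pics/w2.png'),c,st);tip(cv2.imread('pics/w4.png'),c,st)
E
```

```text
time_s: 14.1
tcp_pos: [0.4252, -0.2199, 0.0726]
ee_rot: [[0.993, 0.122, 0.001], [0.122, -0.993, -0.0], [0.001, 0.0, -1.0]]
wrist_force: [0.7, -0.1, -0.1]
gripper_width: 0.857
time_s: 14.98
tcp_pos: [0.4269, -0.2204, 0.1554]
ee_rot: [[0.992, 0.122, 0.008], [0.122, -0.992, -0.002], [0.008, 0.003, -1.0]]
wrist_force: [0.5, -0.1, -2.7]
gripper_width: 0.343
brass rows [162] [176] cream rows [179] [195]
tip tool x 0.05667816839342622
[ 0.42689496 -0.22039722  0.15540625] [ 0.49071983 -0.08997307 -2.6728868 ]
ref
brass rows [158] [174] cream rows [177] [193]
tip tool x 0.05829056628123498
brass rows [163] [196] cream rows [198] [220]
tip tool x 0.0562811885206346
```

```bash
python3 -m inch '[{"hand":1,"slide":[4,3,0.5],"yaw":0.02},{"hand":1,"slide":[8,6,0.5],"yaw":0.02},{"hand":1,"slide":[12,9,0.5],"yaw":0.02},{"hand":1,"slide":[16,12,0.5],"yaw":0.02},{"hand":1,"slide":[19,14,0.5],"yaw":0.02},{"hand":1,"slide":[19.4,14.2,0.5],"yaw":0.02},{"hand":1,"slide":[19.4,14.2,0.5],"yaw":0.02},{"hand":1,"slide":[19.4,14.2,0.5],"yaw":0.02}]'
python3 - <<'E'
from h import *
st=sense(); im,c=snap('wrist','w10.png'); tip(im,c,st)
hsv=cv2.cvtColor(im,cv2.COLOR_BGR2HSV)
m=((hsv[...,0]>14)&(hsv[...,0]<32)&(hsv[...,1]>70)&(hsv[...,2]>170)).astype(np.uint8)
n,l,s,ce=cv2.connectedComponentsWithStats(m)
for i in range(1,n):
    if s[i,4]>40 and ce[i,1]<260:
        r=onz(c,ce[i],.036); d=r-st['tcp_pos']; print(s[i],ce[i].round(1),(d@st['ee_rot'][:,:2]).round(4))
print(st['tcp_pos'])
E
```

```text
time_s: 16.02
tcp_pos: [0.6175, -0.0787, 0.1563]
ee_rot: [[0.99, 0.141, -0.003], [0.141, -0.99, -0.0], [-0.003, -0.0, -1.0]]
wrist_force: [-0.4, -1.2, -2.8]
gripper_width: 0.34
brass rows [160] [176] cream rows [178] [195]
tip tool x 0.05749337989352426
[140 136  15  14 171] [147.  142.4] [ 0.059  -0.0748]
[268 136  14  14 165] [274.5 142.5] [0.0588 0.0008]
[395 136  15  14 173] [401.9 142.6] [0.0588 0.0762]
[140 157  29   9 232] [153.4 160.8] [ 0.0481 -0.0721]
[255 161  40  16 538] [274.1 168.8] [0.0432 0.0005]
[ 0.61746393 -0.07872356  0.15630721]
```

```bash
python3 -m inch '[{"hand":1,"slide":[0.3,0.04,-1.5],"yaw":0},{"hand":1,"slide":[0.3,0.04,-3],"yaw":0},{"hand":1,"slide":[0.3,0.04,-4.5],"yaw":0},{"hand":1,"slide":[0.3,0.04,-5],"yaw":0},{"hand":1,"slide":[0.3,0.04,-5.5],"yaw":0},{"hand":1,"slide":[0.3,0.04,-6],"yaw":0},{"hand":1,"slide":[0.3,0.04,-6.2],"yaw":0},{"hand":1,"slide":[0.3,0.04,-6.2],"yaw":0},{"hand":1,"slide":[0.3,0.04,-6.2],"yaw":0}]'
python3 - <<'E'
from h import *
st=sense(); im,c=snap('wrist','w11.png'); tip(im,c,st)
E
```

```text
time_s: 17.2
tcp_pos: [0.6224, -0.0777, 0.1034]
ee_rot: [[0.989, 0.145, 0.003], [0.145, -0.989, -0.002], [0.002, 0.002, -1.0]]
wrist_force: [-14.7, 5.0, 39.4]
gripper_width: 0.341
brass rows [160] [198] cream rows [200] [222]
tip tool x 0.0574459204553056
```

```bash
python3 -m inch '[{"hand":1,"slide":[0,0,0.8],"yaw":0},{"hand":1,"slide":[-0.3,-0.04,0.8],"yaw":0},{"hand":1,"slide":[-0.6,-0.08,0.8],"yaw":0},{"hand":1,"slide":[-0.9,-0.12,0.8],"yaw":0},{"hand":1,"slide":[-1.2,-0.16,0.8],"yaw":0},{"hand":1,"slide":[-1.5,-0.2,0.8],"yaw":0},{"hand":1,"slide":[-1.5,-0.2,0.8],"yaw":0},{"hand":1,"slide":[-1.5,-0.2,0.8],"yaw":0}]'
python3 -m inch '[{"hand":1,"slide":[0,0,-0.2],"yaw":0},{"hand":1,"slide":[0,0,-0.6],"yaw":0},{"hand":1,"slide":[0,0,-1.0],"yaw":0},{"hand":1,"slide":[0,0,-1.2],"yaw":0},{"hand":1,"slide":[0,0,-1.5],"yaw":0},{"hand":1,"slide":[0,0,-1.8],"yaw":0},{"hand":1,"slide":[0,0,-2.1],"yaw":0},{"hand":1,"slide":[0,0,-2.1],"yaw":0},{"hand":1,"slide":[0,0,-2.1],"yaw":0}]'
python3 - <<'E'
from h import *
st=sense(); im,c=snap('wrist','w12.png'); tip(im,c,st)
tip(cv2.imread('pics/w7.png'),c,st)
E
```

```text
time_s: 18.25
tcp_pos: [0.6112, -0.079, 0.1041]
ee_rot: [[0.99, 0.143, 0.01], [0.143, -0.99, 0.0], [0.01, 0.001, -1.0]]
wrist_force: [6.5, 1.4, 1.1]
gripper_width: 0.339
time_s: 19.38
tcp_pos: [0.6146, -0.0787, 0.0918]
ee_rot: [[0.989, 0.146, 0.02], [0.147, -0.989, -0.001], [0.02, 0.004, -1.0]]
wrist_force: [-1.6, 5.4, 37.2]
gripper_width: 0.339
brass rows [146] [187] cream rows [189] [208]
tip tool x 0.0629505800314467
brass rows [147] [194] cream rows [196] [217]
tip tool x 0.06254032641899672
```

```bash
python3 -m inch '[{"hand":1,"slide":[0,0,0.6],"yaw":0},{"hand":1,"slide":[0,0,0.9],"yaw":0},{"hand":0.45,"slide":[0,0,0.9],"yaw":0},{"hand":0.45,"slide":[0,0,0.9],"yaw":0},{"hand":0.45,"slide":[0,0,0.9],"yaw":0}]'
python3 -m inch '[{"hand":0.45,"slide":[0,0,3],"yaw":0},{"hand":0.45,"slide":[0,0,6],"yaw":0},{"hand":1,"slide":[2,0.3,6],"yaw":0},{"hand":1,"slide":[3.8,0.54,6],"yaw":0},{"hand":1,"slide":[3.8,0.54,5],"yaw":0},{"hand":1,"slide":[3.8,0.54,4],"yaw":0},{"hand":1,"slide":[3.8,0.54,3],"yaw":0},{"hand":1,"slide":[3.8,0.54,2],"yaw":0},{"hand":1,"slide":[3.8,0.54,1.5],"yaw":0},{"hand":1,"slide":[3.8,0.54,1.5],"yaw":0}]'
python3 -m inch '[{"hand":1,"slide":[0,0,-0.5],"yaw":0},{"hand":1,"slide":[0,0,-0.5],"yaw":0}]'
```

```text
time_s: 20.05
tcp_pos: [0.606, -0.0798, 0.0903]
ee_rot: [[0.99, 0.141, -0.003], [0.141, -0.99, -0.0], [-0.003, -0.0, -1.0]]
wrist_force: [-0.0, 0.1, 0.4]
gripper_width: 0.529
time_s: 21.3
tcp_pos: [0.6447, -0.0747, 0.112]
ee_rot: [[0.99, 0.144, 0.001], [0.144, -0.99, -0.002], [0.0, 0.002, -1.0]]
wrist_force: [-10.6, 2.0, 25.2]
gripper_width: -0.001
time_s: 21.55
tcp_pos: [0.6447, -0.0746, 0.1119]
ee_rot: [[0.989, 0.145, 0.002], [0.145, -0.989, -0.003], [0.001, 0.003, -1.0]]
wrist_force: [-18.7, 5.3, 46.2]
gripper_width: 0.004
```

```bash
python3 -m inch '[{"hand":1,"slide":[0,0,1.4],"yaw":0},{"hand":1,"slide":[-1,-1,6],"yaw":-0.1},{"hand":0,"slide":[-4,-6,12],"yaw":-0.25},{"hand":0,"slide":[-7,-11,18],"yaw":-0.4},{"hand":0,"slide":[-10,-16,22],"yaw":-0.55},{"hand":0,"slide":[-12,-20,22],"yaw":-0.72},{"hand":0,"slide":[-14,-24,22],"yaw":-0.9},{"hand":0,"slide":[-16,-27,22],"yaw":-1.08},{"hand":0,"slide":[-17.5,-28,22],"yaw":-1.26},{"hand":0,"slide":[-17.5,-28,22],"yaw":-1.44}]'
python3 -m inch '[{"hand":0,"slide":[0,0,0],"yaw":-0.18},{"hand":0,"slide":[0,0,0],"yaw":-0.22},{"hand":0,"slide":[0,0,0],"yaw":-0.22},{"hand":0,"slide":[0,0,0],"yaw":-0.22}]'
python3 - <<'E'
from h import *
st=sense(); im,c=snap('wrist','w13.png'); cv2.imwrite('pics/w13b.png',cv2.resize(im,(800,600))); greys(im,c); print(st['tcp_pos'],st['joints'].round(1))
def C(p,R):
    m=camera_model('wrist');T=np.array(m['tool_from_camera']);R=np.array(R);return np.array(m['mtx']),R@T[:3,:3],R@T[:3,3]+np.array(p),m
c1=C([.5071,-.0975,.3725],[[0.996,.094,0],[.094,-.996,0],[0,0,-1]]); c8=C([.5035,-.1716,.3613],[[.998,.069,.004],[.069,-.998,0],[.004,0,-1]])
cs=cam('scene'); cd=cam('side')
A=[];B=[]
for c_,uv in [(c1,(717,210)),(c8,(613,190)),(cs,(302,256)),(cd,(467,354))]:
    o,d=ray(c_,(uv[0]*.7,uv[1]*.7)); d/=np.linalg.norm(d); M=np.eye(3)-np.outer(d,d);A.append(M);B.append(M@o)
print('tip',np.linalg.solve(sum(A),sum(B)))
E
```

```text
time_s: 22.8
tcp_pos: [0.4684, -0.3553, 0.3205]
ee_rot: [[0.261, -0.965, -0.001], [-0.965, -0.261, 0.001], [-0.001, 0.001, -1.0]]
wrist_force: [0.7, -0.1, 0.1]
gripper_width: 0.835
time_s: 23.3
tcp_pos: [0.4698, -0.3542, 0.3208]
ee_rot: [[0.054, -0.999, -0.001], [-0.999, -0.054, 0.0], [-0.0, 0.001, -1.0]]
wrist_force: [0.1, 0.1, 0.8]
gripper_width: 0.994
0.4563 -0.3840 size 0.084 0.028 ang -85.7 px [289. 157.]
[ 0.46981208 -0.35417467  0.32084995] [-21.3  17.4  -2.2  -0.  -70.4  24.3]
tip [ 0.57149396 -0.30757256  0.1222644 ]
```

```bash
python3 -m inch '[{"hand":0,"slide":[-1.4,-3,-6],"yaw":0.02},{"hand":0,"slide":[-1.4,-3,-12],"yaw":0.02},{"hand":0,"slide":[-1.4,-3,-17],"yaw":0.02},{"hand":0,"slide":[-1.4,-3,-21],"yaw":0.02},{"hand":0,"slide":[-1.4,-3,-23.5],"yaw":0.02},{"hand":0,"slide":[-1.4,-3,-24.75],"yaw":0.02},{"hand":0,"slide":[-1.4,-3,-24.75],"yaw":0.02},{"hand":1,"slide":[-1.4,-3,-24.75],"yaw":0.02},{"hand":1,"slide":[-1.4,-3,-24.75],"yaw":0.02},{"hand":1,"slide":[-1.4,-3,-24.75],"yaw":0.02}]'
python3 -m inch '[{"hand":1,"slide":[0,0,0],"yaw":0},{"hand":1,"slide":[0,0,0],"yaw":0},{"hand":1,"slide":[0,0,0],"yaw":0},{"hand":1,"slide":[0,0,4],"yaw":0},{"hand":1,"slide":[0,0,10],"yaw":0},{"hand":1,"slide":[0,0,16],"yaw":0},{"hand":1,"slide":[0,0,18],"yaw":0},{"hand":1,"slide":[0,0,18],"yaw":0}]'
python3 - <<'E'
from h import *
st=sense(); im,c=snap('wrist','w14.png'); tip(im,c,st); print(st['tcp_pos'])
E
```

```text
time_s: 24.6
tcp_pos: [0.4562, -0.3844, 0.0746]
ee_rot: [[0.073, -0.997, 0.001], [-0.997, -0.073, -0.001], [0.001, -0.001, -1.0]]
wrist_force: [0.2, 1.2, 0.3]
gripper_width: 0.745
time_s: 25.6
tcp_pos: [0.4562, -0.3843, 0.2552]
ee_rot: [[0.073, -0.997, 0.003], [-0.997, -0.073, -0.001], [0.001, -0.003, -1.0]]
wrist_force: [-0.3, -0.1, -2.8]
gripper_width: 0.341
brass rows [160] [174] cream rows [178] [193]
tip tool x 0.058674472445380425
[ 0.45620405 -0.38430737  0.25524413]
```

```bash
python3 -m inch '[{"hand":1,"slide":[1,3,0],"yaw":0.18},{"hand":1,"slide":[3,6,0],"yaw":0.36},{"hand":1,"slide":[5,9,0],"yaw":0.54},{"hand":1,"slide":[7,12,0],"yaw":0.72},{"hand":1,"slide":[9,15,0],"yaw":0.9},{"hand":1,"slide":[11,18,0],"yaw":1.08},{"hand":1,"slide":[13,20,0],"yaw":1.26},{"hand":1,"slide":[15,22,0],"yaw":1.44},{"hand":1,"slide":[17.4,23.1,0],"yaw":1.6},{"hand":1,"slide":[17.4,23.1,0],"yaw":1.64}]'
python3 -m inch '[{"hand":1,"slide":[0,0,-4],"yaw":0},{"hand":1,"slide":[0,0,-8],"yaw":0},{"hand":1,"slide":[0,0,-9.7],"yaw":0},{"hand":1,"slide":[0,0,-9.7],"yaw":0},{"hand":1,"slide":[0,0,-9.7],"yaw":0}]'
cat >> h.py <<'E'
def dots(im,c,st):
    hsv=cv2.cvtColor(im,cv2.COLOR_BGR2HSV)
    m=((hsv[...,0]>14)&(hsv[...,0]<32)&(hsv[...,1]>70)&(hsv[...,2]>170)).astype(np.uint8)
    n,l,s,ce=cv2.connectedComponentsWithStats(m)
    for i in range(1,n):
        if s[i,4]>40 and ce[i,1]<260:
            r=onz(c,ce[i],.036); d=r-st['tcp_pos']; print(s[i],ce[i].round(1),(d@st['ee_rot'][:,:2]).round(4))
E
python3 - <<'E'
from h import *
st=sense(); im,c=snap('wrist','w15.png'); tip(im,c,st); dots(im,c,st); print(st['tcp_pos'])
E
```

```text
time_s: 26.9
tcp_pos: [0.6303, -0.1519, 0.2498]
ee_rot: [[0.989, 0.145, -0.006], [0.145, -0.989, 0.001], [-0.005, -0.001, -1.0]]
wrist_force: [-0.3, -0.3, -1.4]
gripper_width: 0.344
time_s: 27.52
tcp_pos: [0.6308, -0.1534, 0.158]
ee_rot: [[0.99, 0.142, 0.002], [0.142, -0.99, -0.001], [0.002, 0.001, -1.0]]
wrist_force: [-0.2, 0.3, -0.6]
gripper_width: 0.346
brass rows [158] [174] cream rows [176] [193]
tip tool x 0.05827505128208639
[ 14 141  15  14 169] [ 21.2 147.4] [ 0.0559 -0.1512]
[140 141  15  14 164] [147.2 147.7] [ 0.0557 -0.0756]
[267 141  13  15 155] [273.  148.1] [ 0.0554 -0.0001]
[ 19 161  30  10 239] [ 33.1 165.3] [ 0.0452 -0.1461]
[256 160  38  15 520] [274.3 167.2] [0.0439 0.0006]
[140 162  29   9 227] [152.9 165.9] [ 0.0447 -0.0733]
[475 189  13  12 121] [480.8 194.1] [0.0269 0.1293]
[ 0.6308472  -0.1533563   0.15802257]
```

```bash
python3 -m inch '[{"hand":1,"slide":[-0.1,0.05,-1.5],"yaw":0},{"hand":1,"slide":[-0.1,0.05,-3],"yaw":0},{"hand":1,"slide":[-0.1,0.05,-4.5],"yaw":0},{"hand":1,"slide":[-0.1,0.05,-5],"yaw":0},{"hand":1,"slide":[-0.1,0.05,-5.5],"yaw":0},{"hand":1,"slide":[-0.1,0.05,-6],"yaw":0},{"hand":1,"slide":[-0.1,0.05,-6.4],"yaw":0},{"hand":1,"slide":[-0.1,0.05,-6.4],"yaw":0},{"hand":1,"slide":[-0.1,0.05,-6.4],"yaw":0}]'
python3 - <<'E'
from h import *
st=sense(); im,c=snap('wrist','w16.png'); tip(im,c,st)
E
```

```text
time_s: 28.7
tcp_pos: [0.6293, -0.1529, 0.1013]
ee_rot: [[0.989, 0.145, 0.002], [0.145, -0.989, -0.003], [0.002, 0.003, -1.0]]
wrist_force: [-13.6, 5.8, 38.8]
gripper_width: 0.344
brass rows [152] [189] cream rows [191] [211]
tip tool x 0.06066459023134597
```

```bash
python3 -m inch '[{"hand":1,"slide":[0,0,0.8],"yaw":0},{"hand":1,"slide":[-0.3,-0.04,0.8],"yaw":0},{"hand":1,"slide":[-0.6,-0.08,0.8],"yaw":0},{"hand":1,"slide":[-0.9,-0.12,0.8],"yaw":0},{"hand":1,"slide":[-1.2,-0.16,0.8],"yaw":0},{"hand":1,"slide":[-1.5,-0.2,0.8],"yaw":0},{"hand":1,"slide":[-1.5,-0.2,0.8],"yaw":0},{"hand":1,"slide":[-1.5,-0.2,0.8],"yaw":0}]'
python3 -m inch '[{"hand":1,"slide":[0,0,-0.2],"yaw":0},{"hand":1,"slide":[0,0,-0.6],"yaw":0},{"hand":1,"slide":[0,0,-1.0],"yaw":0},{"hand":1,"slide":[0,0,-1.2],"yaw":0},{"hand":1,"slide":[0,0,-1.5],"yaw":0},{"hand":1,"slide":[0,0,-1.8],"yaw":0},{"hand":1,"slide":[0,0,-2.1],"yaw":0},{"hand":1,"slide":[0,0,-2.1],"yaw":0}]'
python3 - <<'E'
from h import *
st=sense(); im,c=snap('wrist','w17.png'); tip(im,c,st); dots(im,c,st)
E
```

```text
time_s: 29.75
tcp_pos: [0.6188, -0.1542, 0.102]
ee_rot: [[0.99, 0.144, 0.012], [0.144, -0.99, -0.001], [0.012, 0.003, -1.0]]
wrist_force: [7.6, 1.7, 2.6]
gripper_width: 0.341
time_s: 30.75
tcp_pos: [0.6215, -0.1537, 0.0903]
ee_rot: [[0.989, 0.147, 0.02], [0.147, -0.989, -0.003], [0.02, 0.006, -1.0]]
wrist_force: [-3.4, 10.0, 40.5]
gripper_width: 0.337
brass rows [137] [179] cream rows [182] [199]
tip tool x 0.06649045886676937
[ 80 132  22  21 348] [ 90.6 141.7] [ 0.0645 -0.0747]
[265 133  20  21 329] [274.9 143.1] [0.0638 0.001 ]
[ 83 162  41  13 457] [102.  168.3] [ 0.0536 -0.0715]
[255 165  40  16 592] [274.9 172.1] [0.0519 0.001 ]
```

```bash
python3 -m inch '[{"hand":1,"slide":[0,0,0.6],"yaw":0},{"hand":1,"slide":[0,0,0.9],"yaw":0},{"hand":0.45,"slide":[0,0,0.9],"yaw":0},{"hand":0.45,"slide":[0,0,0.9],"yaw":0},{"hand":0.45,"slide":[0,0,0.9],"yaw":0}]'
python3 -m inch '[{"hand":0.45,"slide":[0,0,3],"yaw":0},{"hand":0.45,"slide":[0,0,6],"yaw":0},{"hand":1,"slide":[2,0.3,6],"yaw":0},{"hand":1,"slide":[3.8,0.54,6],"yaw":0},{"hand":1,"slide":[3.8,0.54,5],"yaw":0},{"hand":1,"slide":[3.8,0.54,4],"yaw":0},{"hand":1,"slide":[3.8,0.54,3],"yaw":0},{"hand":1,"slide":[3.8,0.54,2],"yaw":0},{"hand":1,"slide":[3.8,0.54,1.5],"yaw":0},{"hand":1,"slide":[3.8,0.54,1.5],"yaw":0}]'
python3 -m inch '[{"hand":1,"slide":[0,0,-0.4],"yaw":0},{"hand":1,"slide":[0,0,-0.4],"yaw":0}]'
```

```text
time_s: 31.42
tcp_pos: [0.6129, -0.1549, 0.0876]
ee_rot: [[0.99, 0.141, -0.003], [0.141, -0.99, 0.0], [-0.003, -0.0, -1.0]]
wrist_force: [0.8, -0.4, -0.1]
gripper_width: 0.532
time_s: 32.67
tcp_pos: [0.6515, -0.1501, 0.112]
ee_rot: [[0.99, 0.144, 0.001], [0.144, -0.99, -0.003], [0.0, 0.003, -1.0]]
wrist_force: [-13.6, 3.8, 33.7]
gripper_width: 0.004
time_s: 32.92
tcp_pos: [0.6516, -0.15, 0.1119]
ee_rot: [[0.989, 0.146, 0.001], [0.146, -0.989, -0.004], [0.001, 0.004, -1.0]]
wrist_force: [-19.0, 7.1, 49.9]
gripper_width: 0.006
```

```bash
python3 -m inch '[{"hand":1,"slide":[0,0,1.4],"yaw":0},{"hand":1,"slide":[-1,1,7],"yaw":0},{"hand":0,"slide":[-4,6,13],"yaw":0},{"hand":0,"slide":[-8,11,19],"yaw":-0.07},{"hand":0,"slide":[-12,16,25],"yaw":-0.14},{"hand":0,"slide":[-15,21,29],"yaw":-0.14},{"hand":0,"slide":[-18,26,31],"yaw":-0.14},{"hand":0,"slide":[-21,31,31],"yaw":-0.14},{"hand":0,"slide":[-21,33,31],"yaw":-0.14},{"hand":0,"slide":[-21,33,31],"yaw":-0.14}]'
python3 - <<'E'
from h import *
st=sense(); im,c=snap('wrist','w18.png'); cv2.imwrite('pics/w18b.png',cv2.resize(im,(800,600))); print(st['tcp_pos'],st['ee_rot'].round(3).tolist())
E
```

```text
time_s: 34.17
tcp_pos: [0.4406, 0.1829, 0.4104]
ee_rot: [[1.0, 0.006, 0.001], [0.006, -1.0, 0.001], [0.001, -0.001, -1.0]]
wrist_force: [-0.1, -0.9, -0.4]
gripper_width: 0.833
[0.44057    0.1828735  0.41041149] [[1.0, 0.006, 0.001], [0.006, -1.0, 0.001], [0.001, -0.001, -1.0]]
```

View pics/w18b.png

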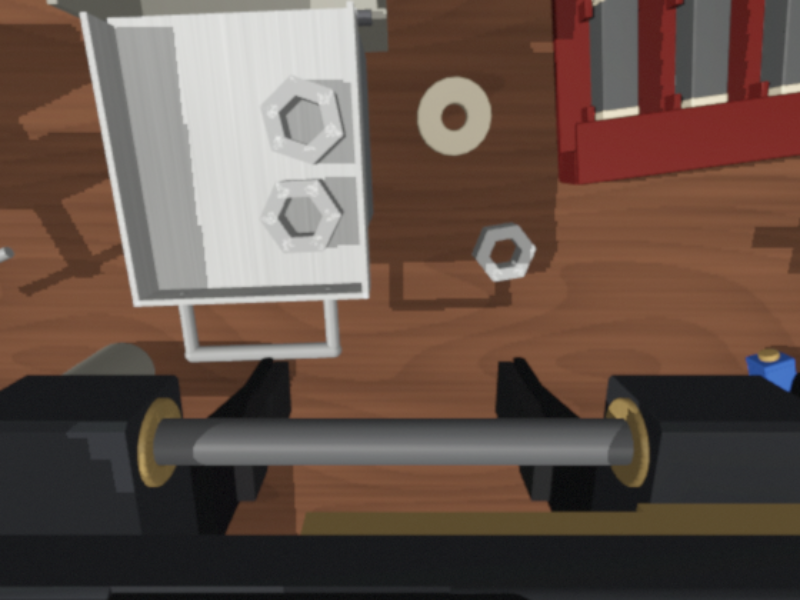

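```bash
python3 - <<'E'
from h import *
st=sense(); c=cam('wrist',st); im=cv2.imread('pics/w18.png')
def P(n,u,v,z): r=onz(c,(u*.7,v*.7),z); print(n,r); return r
a=P('hL',192,353,.135);b=P('hR',337,351,.135); d=(a-b)[:2]; print('len',np.linalg.norm(d),'washer yaw',np.degrees(np.arctan2(-d[0],d[1])))
w1=P('endwallL top',137,305,.15);w2=P('endwallR',367,297,.15); d=(w1-w2)[:2]; print(np.linalg.norm(d),np.degrees(np.arctan2(-d[0],d[1])))
P('hingeL',85,15,.15);P('hingeR',352,8,.15)
P('n1',300,120,.14);P('n2',302,215,.14);P('free',185,190,.13)
sub=im[145:205,325:382]; hsv=cv2.cvtColor(sub,cv2.COLOR_BGR2HSV); m=(hsv[...,1]<60).astype(np.uint8)
k=max(cv2.findContours(m,cv2.RETR_EXTERNAL,cv2.CHAIN_APPROX_NONE)[0],key=cv2.contourArea)
q=np.array([onz(c,(p[0][0]+325,p[0][1]+145),.026)[:2] for p in k])
print('nut centre',(q.max(0)+q.min(0))/2)
for t in range(0,180,6):
    n=np.array([np.cos(np.radians(t)),np.sin(np.radians(t))]); print(t,round(float(np.ptp(q@n))*1000,1),end='; ')
E
```

```text
hL [0.3716 0.3399 0.135 ]
hR [0.374  0.2265 0.135 ]
len 0.11342539398212374 washer yaw 1.2124280899449356
endwallL top [0.4147 0.3697 0.15  ]
endwallR [0.4218 0.2019 0.15  ]
0.1679501414110747 2.422869644772829
hingeL [0.6035 0.3769 0.15  ]
hingeR [0.6082 0.2096 0.15  ]
n1 [0.5431 0.2468 0.14  ]
n2 [0.4794 0.2482 0.14  ]
free [0.4957 0.3339 0.13  ]
nut centre [0.4332 0.0778]
0 56.6; 6 56.0; 12 55.2; 18 57.3; 24 59.3; 30 60.9; 36 61.9; 42 62.2; 48 61.8; 54 61.0; 60 59.4; 66 57.3; 72 57.0; 78 58.7; 84 60.2; 90 61.0; 96 61.2; 102 60.8; 108 59.7; 114 58.0; 120 55.8; 126 53.2; 132 52.1; 138 54.1; 144 55.9; 150 57.1; 156 57.7; 162 57.8; 168 58.0; 174 57.6;
```

```bash
python3 -m inch '[{"hand":0,"slide":[0,-5,-5],"yaw":-0.16},{"hand":0,"slide":[-0.7,-10,-10],"yaw":-0.32},{"hand":0,"slide":[-0.7,-11,-16],"yaw":-0.32},{"hand":0,"slide":[-0.7,-11,-22],"yaw":-0.32},{"hand":0,"slide":[-0.7,-11,-27],"yaw":-0.32},{"hand":0,"slide":[-0.7,-11,-31],"yaw":-0.32},{"hand":0,"slide":[-0.7,-11,-33.6],"yaw":-0.32},{"hand":0,"slide":[-0.7,-11,-33.6],"yaw":-0.32},{"hand":1,"slide":[-0.7,-11,-33.6],"yaw":-0.32},{"hand":1,"slide":[-0.7,-11,-33.6],"yaw":-0.32}]'
python3 -m inch '[{"hand":1,"slide":[0,0,0],"yaw":0},{"hand":1,"slide":[0,0,0],"yaw":0},{"hand":1,"slide":[0,0,4],"yaw":0},{"hand":1,"slide":[0,0,10],"yaw":0},{"hand":1,"slide":[0,0,16],"yaw":0},{"hand":1,"slide":[0,0,20],"yaw":0},{"hand":1,"slide":[0,0,20],"yaw":0}]'
python3 - <<'E'
from h import *
print(sense()['joints'].round(1))
E
```

```text
time_s: 35.48
tcp_pos: [0.4349, 0.0705, 0.074]
ee_rot: [[0.95, -0.313, 0.0], [-0.313, -0.95, 0.0], [0.0, -0.0, -1.0]]
wrist_force: [0.0, 0.2, 0.1]
gripper_width: 0.856
time_s: 36.35
tcp_pos: [0.4359, 0.0712, 0.277]
ee_rot: [[0.95, -0.312, 0.007], [-0.312, -0.95, 0.004], [0.006, -0.006, -1.0]]
wrist_force: [1.1, 0.4, -1.4]
gripper_width: 0.565
[ 30.5   4.5 -25.4   0.  -59.7  41.3]
```

```bash
python3 -m inch '[{"hand":1,"slide":[1,4,0],"yaw":-0.17},{"hand":1,"slide":[2,8,0],"yaw":-0.34},{"hand":1,"slide":[3,12,0],"yaw":-0.51},{"hand":1,"slide":[4,16,0],"yaw":-0.68},{"hand":1,"slide":[5,20,0],"yaw":-0.85},{"hand":1,"slide":[6,24,0],"yaw":-1.02},{"hand":1,"slide":[6.4,26.2,0],"yaw":-1.19},{"hand":1,"slide":[6.4,26.2,-2],"yaw":-1.22},{"hand":1,"slide":[6.4,26.2,-5],"yaw":-1.22},{"hand":1,"slide":[6.4,26.2,-5],"yaw":-1.22}]'
python3 -m inch '[{"hand":1,"slide":[0,0,-1.3],"yaw":0},{"hand":1,"slide":[0,0,-2.3],"yaw":0},{"hand":1,"slide":[0,0,-2.8],"yaw":0},{"hand":1,"slide":[0,0,-2.8],"yaw":0}]'
```

```text
time_s: 37.6
tcp_pos: [0.497, 0.3311, 0.2193]
ee_rot: [[0.032, -0.999, -0.007], [-0.999, -0.032, -0.007], [0.006, 0.008, -1.0]]
wrist_force: [0.5, -0.5, -0.6]
gripper_width: 0.572
time_s: 38.1
tcp_pos: [0.4992, 0.333, 0.2059]
ee_rot: [[0.037, -0.999, 0.006], [-0.999, -0.037, 0.002], [-0.002, -0.006, -1.0]]
wrist_force: [-16.0, -6.5, 37.7]
gripper_width: 0.569
```

```bash
python3 -m inch '[{"hand":1,"slide":[0,0,0.8],"yaw":0},{"hand":1,"slide":[0,0,1.1],"yaw":0},{"hand":0.2,"slide":[0,0,1.1],"yaw":0},{"hand":0.2,"slide":[0,0,1.1],"yaw":0},{"hand":0.2,"slide":[0,0,1.1],"yaw":0},{"hand":0.2,"slide":[0,0,1.1],"yaw":0},{"hand":0.2,"slide":[0,0,4],"yaw":0},{"hand":0.2,"slide":[0,0,8],"yaw":0},{"hand":0.2,"slide":[0,0,14],"yaw":0},{"hand":0.2,"slide":[0,0,14],"yaw":0}]'
python3 - <<'E'
from h import *
st=sense(); im,c=snap('wrist','w19.png'); cv2.imwrite('pics/w19b.png',cv2.resize(im,(560,420))); print(st['tcp_pos'],st['joints'].round(1))
E
```

```text
time_s: 39.35
tcp_pos: [0.5005, 0.3338, 0.3419]
ee_rot: [[0.034, -0.999, 0.009], [-0.999, -0.034, 0.008], [-0.008, -0.01, -1.0]]
wrist_force: [-0.4, -0.1, -1.0]
gripper_width: 0.804
[0.5004896  0.3338094  0.34194577] [ 49.2  17.8   1.2   0.1 -72.8 -47.3]
```

View pics/w19b.png

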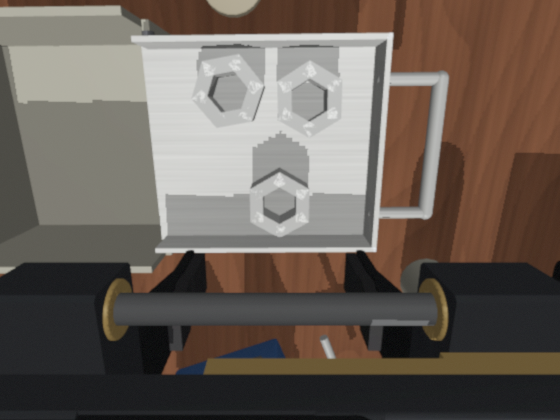

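```bash
python3 - <<'E'
from h import *
st=sense(); c=cam('wrist',st)
a=onz(c,(441,78),.135);b=onz(c,(428,213),.135); print(a,b,(a+b)/2,np.linalg.norm(a-b),st['tcp_pos'],((a+b)/2-st['tcp_pos'])*100)
E
```

```text
[0.3737 0.2271 0.135 ] [0.3668 0.337  0.135 ] [0.37025 0.28205 0.135  ] 0.11011639296671502 [0.49936118 0.33318291 0.33846421] [-12.91111752  -5.11329115 -20.34642109]
```

```bash
python3 -m inch '[{"hand":0.5,"slide":[-4.5,-2,0],"yaw":0},{"hand":0.5,"slide":[-9,-4,0],"yaw":0},{"hand":0.5,"slide":[-12.8,-5.1,-2],"yaw":0},{"hand":0.5,"slide":[-12.8,-5.1,-6],"yaw":0},{"hand":0.5,"slide":[-12.8,-5.1,-9],"yaw":0},{"hand":0.5,"slide":[-12.8,-5.1,-9],"yaw":0}]'
python3 - <<'E'
from h import *
st=sense(); im,c=snap('wrist','w20.png'); print(st['tcp_pos'])
print(proj(c,(.3715,.2825,.135)))
hsv=cv2.cvtColor(im,cv2.COLOR_BGR2HSV)
for r in (150,180,200):
    x=np.where((hsv[r,:,1]<40)&(hsv[r,:,2]>120))[0]; g=np.split(x,np.where(np.diff(x)>2)[0]+1); print(r,[(int(k[0]),int(k[-1])) for k in g if len(k)>4], [onz(c,((k[0]+k[-1])/2,r),.135)[:2] for k in g if len(k)>4])
E
```

```text
time_s: 40.15
tcp_pos: [0.3696, 0.2801, 0.2429]
ee_rot: [[0.033, -0.999, -0.005], [-0.999, -0.033, -0.006], [0.006, 0.005, -1.0]]
wrist_force: [-0.9, 0.5, 1.1]
gripper_width: 0.497
[0.36962907 0.28013072 0.24291982]
[270.9 249.3]
150 [(24, 92), (120, 179), (263, 270)] [array([0.4927, 0.2266]), array([0.4414, 0.2249]), array([0.3757, 0.2228])]
180 [(0, 9), (30, 51), (78, 122), (141, 181), (257, 276)] [array([0.5256, 0.2446]), array([0.505, 0.244]), array([0.4709, 0.2429]), array([0.4359, 0.2418]), array([0.3753, 0.2399])]
200 [(0, 6), (33, 55), (87, 125), (143, 183), (258, 277)] [array([0.5285, 0.2565]), array([0.5047, 0.2558]), array([0.4686, 0.2547]), array([0.4354, 0.2536]), array([0.3744, 0.2517])]
```

```bash
python3 -m inch '[{"hand":0.5,"slide":[0.25,0.1,-2],"yaw":0.03},{"hand":0.5,"slide":[0.25,0.1,-4],"yaw":0.03},{"hand":0.5,"slide":[0.25,0.1,-5.6],"yaw":0.03},{"hand":0.5,"slide":[0.25,0.1,-5.6],"yaw":0.03},{"hand":1,"slide":[0.25,0.1,-5.6],"yaw":0.03},{"hand":1,"slide":[0.25,0.1,-5.6],"yaw":0.03},{"hand":1,"slide":[0.25,0.1,-5.6],"yaw":0.03},{"hand":1,"slide":[0.25,0.1,-5.6],"yaw":0.03}]'
```

```text
time_s: 41.2
tcp_pos: [0.3734, 0.2827, 0.19]
ee_rot: [[0.063, -0.998, 0.0], [-0.998, -0.063, 0.0], [-0.0, -0.0, -1.0]]
wrist_force: [-4.8, 0.5, 2.4]
gripper_width: 0.133
```

```bash
python3 -m inch '[{"hand":1,"slide":[0.3,0.02,2.3],"yaw":0},{"hand":1,"slide":[0.9,0.05,4.6],"yaw":0},{"hand":1,"slide":[1.6,0.1,6.8],"yaw":0},{"hand":1,"slide":[2.6,0.16,9],"yaw":0},{"hand":1,"slide":[3.8,0.23,11],"yaw":0},{"hand":1,"slide":[5.2,0.32,12.9],"yaw":0},{"hand":1,"slide":[6.8,0.41,14.7],"yaw":0},{"hand":1,"slide":[8.6,0.52,16.3],"yaw":0},{"hand":1,"slide":[10.5,0.64,17.7],"yaw":0},{"hand":1,"slide":[12.5,0.76,18.9],"yaw":0}]'
python3 -m inch '[{"hand":1,"slide":[2.2,0.13,0.9],"yaw":0},{"hand":1,"slide":[4.4,0.27,1.7],"yaw":0},{"hand":1,"slide":[6.6,0.4,2.3],"yaw":0},{"hand":1,"slide":[7.5,0.46,2.5],"yaw":0},{"hand":1,"slide":[8.2,0.5,2.5],"yaw":0},{"hand":1,"slide":[8.2,0.5,2.5],"yaw":0},{"hand":1,"slide":[8.2,0.5,2.5],"yaw":0},{"hand":1,"slide":[8.2,0.5,2.5],"yaw":0}]'
python3 - <<'E'
from h import *
im,_=snap('scene','sc1.png'); u=im[200:420,300:480]; cv2.imwrite('pics/sc1b.png',cv2.resize(u,(540,660))[:600])
E
```

```text
time_s: 42.45
tcp_pos: [0.4968, 0.2883, 0.3809]
ee_rot: [[0.063, -0.998, -0.004], [-0.998, -0.063, -0.005], [0.004, 0.004, -1.0]]
wrist_force: [-4.7, -4.5, 4.0]
gripper_width: 0.127
time_s: 43.45
tcp_pos: [0.5802, 0.2921, 0.4055]
ee_rot: [[0.061, -0.998, -0.001], [-0.998, -0.061, -0.006], [0.006, 0.001, -1.0]]
wrist_force: [-0.8, -7.3, 5.0]
gripper_width: 0.122
```

```bash
python3 -m inch '[{"hand":1,"slide":[0,0,0],"yaw":0},{"hand":1,"slide":[0,0,0],"yaw":0},{"hand":1,"slide":[0,0,0],"yaw":0},{"hand":1,"slide":[0,0,0],"yaw":0},{"hand":1,"slide":[0,0,0],"yaw":0},{"hand":1,"slide":[0,0,0],"yaw":0}]'
python3 -m inch '[{"hand":1,"slide":[-0.7,-0.04,0],"yaw":0},{"hand":1,"slide":[-1.6,-0.1,-0.2],"yaw":0},{"hand":1,"slide":[-3.8,-0.23,-0.8],"yaw":0},{"hand":1,"slide":[-6,-0.37,-1.6],"yaw":0},{"hand":1,"slide":[-8.2,-0.5,-2.5],"yaw":0},{"hand":1,"slide":[-10.2,-0.62,-3.7],"yaw":0},{"hand":1,"slide":[-12.1,-0.74,-5.1],"yaw":0},{"hand":1,"slide":[-13.9,-0.85,-6.7],"yaw":0},{"hand":1,"slide":[-15.5,-0.94,-8.5],"yaw":0},{"hand":1,"slide":[-16.9,-1.03,-10.4],"yaw":0}]'
python3 -m inch '[{"hand":1,"slide":[-1.2,-0.07,-2],"yaw":0},{"hand":1,"slide":[-2.2,-0.13,-4.2],"yaw":0},{"hand":1,"slide":[-2.9,-0.18,-6.4],"yaw":0},{"hand":1,"slide":[-3.5,-0.21,-8.7],"yaw":0},{"hand":1,"slide":[-3.8,-0.23,-11],"yaw":0},{"hand":1,"slide":[-3.8,-0.23,-11.2],"yaw":0},{"hand":1,"slide":[-3.8,-0.23,-11.2],"yaw":0}]'

```

```text
time_s: 44.25
tcp_pos: [0.5802, 0.2921, 0.4056]
ee_rot: [[0.061, -0.998, -0.001], [-0.998, -0.061, -0.006], [0.006, 0.001, -1.0]]
wrist_force: [-0.7, -7.7, 5.3]
gripper_width: 0.123
time_s: 45.5
tcp_pos: [0.4111, 0.2853, 0.2995]
ee_rot: [[0.063, -0.998, 0.001], [-0.998, -0.063, 0.002], [-0.002, -0.001, -1.0]]
wrist_force: [1.8, 2.0, -0.8]
gripper_width: 0.128
time_s: 46.38
tcp_pos: [0.3733, 0.2835, 0.1878]
ee_rot: [[0.063, -0.998, 0.0], [-0.998, -0.063, 0.002], [-0.002, -0.0, -1.0]]
wrist_force: [-2.3, 4.5, -1.6]
gripper_width: 0.128
```

```bash
python3 -m inch '[{"hand":0.5,"slide":[0,0,0],"yaw":0},{"hand":0.5,"slide":[0,0,0],"yaw":0},{"hand":0.5,"slide":[0,0,0],"yaw":0},{"hand":0.5,"slide":[0,0,5],"yaw":0},{"hand":0.5,"slide":[0,0,11],"yaw":0},{"hand":0.5,"slide":[4,0,17],"yaw":0},{"hand":0.5,"slide":[8,0,23],"yaw":0},{"hand":0.5,"slide":[12,0,24],"yaw":0},{"hand":0.5,"slide":[17,0,24],"yaw":0},{"hand":0.5,"slide":[22,2,24],"yaw":0}]'
python3 -m inch '[{"hand":0.5,"slide":[3,6,0],"yaw":0},{"hand":0.5,"slide":[3,8,0],"yaw":0},{"hand":0.5,"slide":[3,8,0],"yaw":0}]'
python3 - <<'E'
from h import *
im,_=snap('wrist','w21.png'); s,_=snap('scene','sc2.png')
cv2.imwrite('pics/v15.png',np.hstack([cv2.resize(im,(440,330)),cv2.resize(s[150:420,200:480],(342,330))])); print(sense()['tcp_pos'])
E
```

```text
time_s: 47.62
tcp_pos: [0.595, 0.3013, 0.4289]
ee_rot: [[0.061, -0.998, 0.001], [-0.998, -0.061, 0.0], [-0.0, -0.001, -1.0]]
wrist_force: [0.7, 0.7, 0.9]
gripper_width: 0.503
time_s: 48.0
tcp_pos: [0.6237, 0.3842, 0.425]
ee_rot: [[0.064, -0.998, -0.003], [-0.998, -0.064, -0.003], [0.002, 0.003, -1.0]]
wrist_force: [0.6, -0.3, -0.3]
gripper_width: 0.5
[0.62335588 0.38228754 0.42748867]
```

View pics/v15.png

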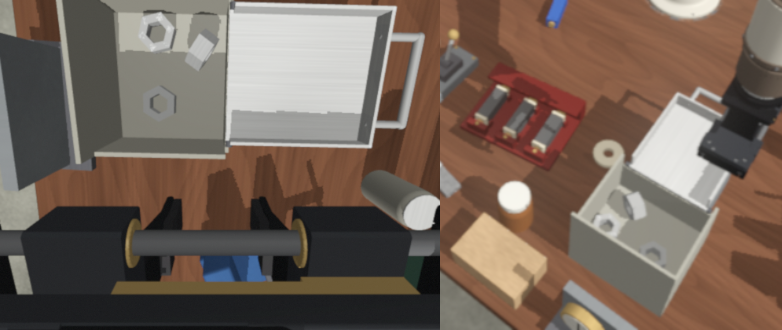

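All three nuts are in the hopper (wrist view at (155,32), (200,50) and (158,102)). The pan is flat and empty, and all three cells are in their bays. Next I'll check the seating numerically from above the block and re-measure the toggle.

```bash
python3 -m inch '[{"hand":0.5,"slide":[-2,-6,0],"yaw":0.18},{"hand":0.5,"slide":[-4,-12,0],"yaw":0.36},{"hand":0.5,"slide":[-6,-18,0],"yaw":0.54},{"hand":1,"slide":[-7,-24,0],"yaw":0.72},{"hand":1,"slide":[-8,-30,0],"yaw":0.9},{"hand":1,"slide":[-9,-36,0],"yaw":1.08},{"hand":1,"slide":[-10,-42,0],"yaw":1.26},{"hand":1,"slide":[-11,-48,-2],"yaw":1.44},{"hand":1,"slide":[-12,-53,-4],"yaw":1.5},{"hand":1,"slide":[-12,-55,-5],"yaw":1.5}]'
python3 -m inch '[{"hand":1,"slide":[0,-1,0],"yaw":0},{"hand":1,"slide":[0,-1,0],"yaw":0},{"hand":1,"slide":[0,-1,0],"yaw":0},{"hand":1,"slide":[0,-1,0],"yaw":0}]'
python3 - <<'E'
from h import *
im,c=snap('wrist','w22.png'); greys(im,c,.042); print(sense()['tcp_pos'],sense()['ee_rot'][:,0].round(3))
cv2.imwrite('pics/v16.png',cv2.resize(im,(800,600)))
b=np.array([.6032,-.0062]);X=np.array([.99,.1412]);Y=np.array([-.1412,.99])
for i in range(3): print('bay',i+1,(b-.075*i*Y).round(4))
E
```

```text
time_s: 49.35
tcp_pos: [0.5005, -0.1704, 0.3779]
ee_rot: [[1.0, -0.011, 0.0], [-0.011, -1.0, -0.0], [0.0, 0.0, -1.0]]
wrist_force: [1.0, 0.6, -0.0]
gripper_width: 0.006
time_s: 49.85
tcp_pos: [0.5036, -0.1765, 0.3783]
ee_rot: [[1.0, -0.006, 0.001], [-0.006, -1.0, -0.0], [0.001, 0.0, -1.0]]
wrist_force: [-1.0, 0.7, -1.3]
gripper_width: 0.006
0.3018 -0.1761 size 0.090 0.044 ang -0.4 px [275. 323.]
0.6038 -0.0107 size 0.084 0.037 ang 8.4 px [129.  91.]
0.6101 -0.3124 size 0.072 0.059 ang 0.6 px [393.  84.]
0.6139 -0.0821 size 0.083 0.033 ang 7.9 px [191.  81.]
0.6240 -0.1545 size 0.083 0.029 ang 7.9 px [254.  71.]
[ 0.5036208  -0.17653638  0.37813065] [ 1.    -0.006  0.001]
bay 1 [ 0.6032 -0.0062]
bay 2 [ 0.6138 -0.0804]
bay 3 [ 0.6244 -0.1547]
```

View pics/v16.png

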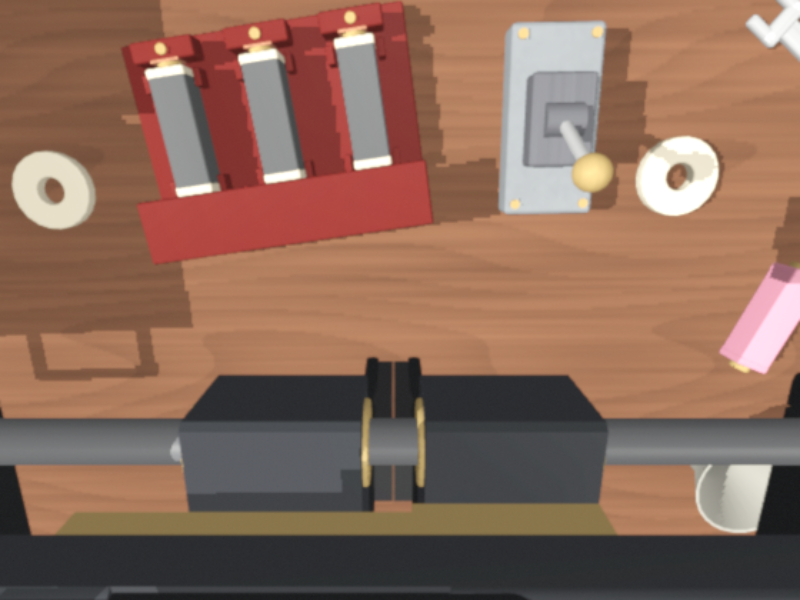

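```bash
python3 -m inch '[{"hand":1,"slide":[0,-5,-4],"yaw":0},{"hand":1,"slide":[0,-10,-8],"yaw":0},{"hand":1,"slide":[0,-13.1,-13],"yaw":0},{"hand":1,"slide":[0,-13.1,-18],"yaw":0},{"hand":1,"slide":[1,-13.1,-20.6],"yaw":0},{"hand":1,"slide":[2,-13.1,-20.6],"yaw":0},{"hand":1,"slide":[2,-13.1,-20.6],"yaw":0}]'
python3 -m inch '[{"hand":1,"slide":[2,0,0],"yaw":0},{"hand":1,"slide":[4,0,0],"yaw":0},{"hand":1,"slide":[6,0,0],"yaw":0},{"hand":1,"slide":[8,0,0],"yaw":0},{"hand":1,"slide":[9.5,0,0],"yaw":0},{"hand":1,"slide":[11,0,0],"yaw":0},{"hand":1,"slide":[12,0,0],"yaw":0},{"hand":1,"slide":[12,0,0],"yaw":0},{"hand":1,"slide":[12,0,0],"yaw":0}]'
```

```text
time_s: 50.78
tcp_pos: [0.5252, -0.3083, 0.1732]
ee_rot: [[1.0, -0.006, 0.003], [-0.006, -1.0, -0.001], [0.003, 0.001, -1.0]]
wrist_force: [-0.1, 0.2, 0.5]
gripper_width: 0.007
time_s: 51.9
tcp_pos: [0.6285, -0.3087, 0.1733]
ee_rot: [[0.999, -0.011, -0.039], [-0.011, -1.0, 0.006], [-0.039, -0.006, -0.999]]
wrist_force: [-34.5, 1.7, 17.4]
gripper_width: 0.007
```

```bash
python3 -m inch '[{"hand":1,"slide":[-4,0,0],"yaw":0},{"hand":1,"slide":[-9,0,0],"yaw":0},{"hand":1,"slide":[-12,0,4],"yaw":0},{"hand":1,"slide":[-13,3,10],"yaw":0},{"hand":1,"slide":[-14,8,16],"yaw":0},{"hand":1,"slide":[-14,13,20],"yaw":0},{"hand":1,"slide":[-14,13,20],"yaw":0},{"hand":1,"slide":[-14,13,20],"yaw":0}]'
python3 - <<'E'
from h import *
st=sense(); im,c=snap('wrist','w23.png'); greys(im,c,.042)
for n in ('w22','w23'):
    hsv=cv2.cvtColor(cv2.imread(f'pics/{n}.png'),cv2.COLOR_BGR2HSV)
    m=((hsv[...,0]>14)&(hsv[...,0]<32)&(hsv[...,1]>90)&(hsv[...,2]>150)).astype(np.uint8)
    k,l,s,ce=cv2.connectedComponentsWithStats(m)
    for i in range(1,k):
        if s[i,4]>250 and ce[i,1]<260: print(n,s[i],ce[i].round(1),onz(c,ce[i],.122))
s2,cs=snap('scene','sc3.png'); a=cv2.imread('pics/scene0.png')
for P in [(.571,-.308,.122),(.648,-.309,.122)]:
    u=proj(cs,P).astype(int); print(P,u,'before',a[u[1]-2:u[1]+3,u[0]-2:u[0]+3].mean((0,1)).round(),'now',s2[u[1]-2:u[1]+3,u[0]-2:u[0]+3].mean((0,1)).round())
E
```

```text
time_s: 52.9
tcp_pos: [0.5034, -0.1774, 0.374]
ee_rot: [[1.0, -0.006, 0.005], [-0.006, -1.0, -0.0], [0.005, 0.0, -1.0]]
wrist_force: [0.2, -0.5, -0.3]
gripper_width: 0.001
0.3061 -0.1772 size 0.089 0.044 ang -0.4 px [275. 324.]
0.6037 -0.0108 size 0.084 0.037 ang 8.4 px [127.  92.]
0.6102 -0.3122 size 0.073 0.059 ang 0.6 px [394.  81.]
0.6135 -0.0821 size 0.084 0.033 ang 7.9 px [189.  82.]
0.6240 -0.1546 size 0.083 0.030 ang 7.9 px [253.  71.]
w22 [401 107  29  28 580] [414.9 120.3] [ 0.5726 -0.3111  0.122 ]
w23 [408  15  31  33 739] [423.5  31.5] [ 0.6487 -0.3109  0.122 ]
(0.571, -0.308, 0.122) [210 178] before [134. 196. 225.] now [ 77. 101. 147.]
(0.648, -0.309, 0.122) [191 194] before [115. 137. 164.] now [121. 179. 208.]
```

```bash
python3 -c "
from station import finish_job; print(finish_job())"
```

```text
the job is handed in; nothing more can be done
None
```

I finished the job and handed it in at about 53 s of the 208 s allowed; `finish_job()` gives no verdict.

- **Cells:** I seated all three grey cells, one in each bay. With the tool held vertical, each was tilted by resting its far end on the fixed stop, pushed against the spring, then pressed down. The press met each cell top at 42 mm, which is the height for lying flat. The last image put every centre within about 1 mm of its seat along the bay and within 0.3° in angle.
- **Sideways reading:** Across the bay, the last image read about 4.6, 1.7 and 0 mm off for bays 1 to 3. I put this down to the visible sides of the cells shifting the measurement. The guide posts allow at most 2.5 mm of sideways play, and I did not check it another way.
- **Nuts:** I put the stray nut in the pan with the other two, tipped the pan to about 1.37 rad and lowered it fully. Pictures show the pan empty and flat and all three nuts in the hopper, one leaning on its side.
- **Toggle:** I threw it last. Its tip moved 76 mm of about 77 mm, so it is fully over.
- **Left alone:** I did not touch either disc or either look-alike. I saw no knocked cell and no grip slip that needed mending.

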